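# Earth-bond check of a switch box

### The job

Check the earth bond of the black switch box on the test stand: hold the box and press first its green-dot end, then its underside, then its red-dot end onto the stand's brass contact, each time with the middle of that face on the contact, square to it, with a gentle push that makes the spring give a little, held for a moment. Nobody has noted how far the contact sticks out today, so feel for it and never ram it. Then set the box down (do not drop it), underside down, in the middle of the blue mat, let go, and leave the other things where they are.

Things in the scene. Friction and masses are not known exactly. Their poses are not given: they have to be found in the camera images.
- box: black metal switch box, 58 (x) x 105 (y) x 36 (z) mm, about 0.18 kg (varies), a coloured dot on each end. Origin: centre of its underside; z up out of its lid, y along its length to the green-dot end. Lies loose on the bench, underside down, y within 65 degrees of world y. Grasp it across its 58 mm width at mid-length.
- green_end (a point): centre of the box's end face with the green dot (box frame 0, +52.5, 18 mm); outward normal is box +y
- red_end (a point): centre of the box's end face with the red dot (box frame 0, -52.5, 18 mm); outward normal is box -y
- underside (a point): centre of the box's underside (the box's origin); outward normal is box -z
- stand: test stand, fixed: grey 90 x 90 x 10 mm base (origin: centre of its underside), post, and a 30 mm thick guide tube with a 36 mm clamp block, leaning 45 degrees up to the stand's front (-x, facing roughly to the robot). From its mouth stands a domed brass contact, 26 mm wide, on a locked 13 mm stem. How far its tip stands out is not measured: 25 to 55 mm along the axis, differing each time.
- guide (a point): centre of the guide tube's mouth (stand frame -30, 0, 125 mm). z: the tube's axis, out of the mouth to the contact's tip, 45 degrees up, to the stand's front; y: the stand's y, level. The contact is sprung along this axis: it gives from 1.5 N, 1.5 N per mm, to its stop at 8 mm (13.5 N). A face counts as pressed from 4 N (2 mm); over 25 N damages the contact.
- mat: flat blue mat, 180 x 180 x 3 mm, fixed on the bench, for boxes that are done. Origin: centre of its underside; top at z = 3 mm.
- vial_2: small amber vial with a white cap, 23 mm across and 52 mm tall, standing loose left of the work; bystander. Origin: centre of its underside.
- screw_tray_0: white open tray of screws, 76 x 120 x 18 mm, loose near the front edge of the bench; bystander. Origin: centre of its underside.
- goggles_0: safety goggles, 134 x 138 x 46 mm, loose at the left; bystander. Origin: centre underneath.

How it is judged:
By the outcome, as a careful person would: the job done as asked, in the order asked, and still so for the second after the job is handed in, with the robot touching nothing.
It also fails if it takes over 72 s, if anything falls off the work surface, if the arm or the gripper's body presses on something with over 40 N, if the wrist force passes 120 N, or if a joint passes its speed limit or range.

### The arm

A 6-joint arm with a two-finger parallel gripper is mounted at the origin on a cart in front of the work surface, level with it; the furniture and walls round the work are solid. World frame = base frame: x ahead of the robot, y to its left, z up, the work surface at z = 0. Lengths are in m, angles in rad, forces in N, time in s.
With the tool pointing down it reaches from about 0.4 to 0.825 m from the base axis. Payload 7 kg.
Tool frame: the origin (TCP) lies on the mounting face of the last link; the fingertips stand 178 mm ahead of it and the grasp point (between the pads) lies 159 mm ahead of it; z points along the fingers, y is the direction in which the jaws open and shut (so a half turn about z gives the same grasp; the last joint's range is limited). The gripper opens to 88 mm and grips with 3 to 60 N. Pads are 19 mm wide; open, the fingers measure 130 mm over their backs; the gripper's body (78 mm by 193 mm) begins 47 mm behind the grasp point.
Start: joints at [-0.983, 0.359, 0.012, 0, -1.224, -0.288], TCP at [0.199, -0.645, 0.405] pointing down, gripper open.
Joint ranges: [-3.07, 3.07], [-1.43, 2.12], [-1.02, 1.25], [-3.03, 1.67], [-3.05, -0], [-3.03, 3.03]. Speed limits (rad/s): [2.39, 2.39, 3.01, 3.14, 3.14, 3.14].

### API

Orientations are given as [roll, pitch, yaw] about the fixed x, y, z axes, in that order (R = Rz(yaw) Ry(pitch) Rx(roll)).
In Python, from station import * gives the robot as it stands.
- The arm moves only by the tool arm_command, never from a script. Its argument "targets" is a list of rows, each a list of 3 entries, a list of its own where there are three numbers: the turn, a rotation vector about the world's x, y, z in rad, then the shift along the world's x, y, z in mm, then the closure, from 0 (fully open) to 1 (shut). In form: [[[wx, wy, wz], [tx, ty, tz], fingers], ...]. A call has 1 to 8 rows; each row shifts and turns the commanded pose from where the row before left it; what a row does not reach is not made up. A row lasts 1/10 s, in which the tool goes at most 50 mm and 8.59 degrees, less where a joint would pass 70% of its speed; a pose out of reach is approached as far as the arm can. A call with a gripper value outside its range is refused whole. The fingers move at their own pace and stop on an object; "squeeze" is the grip in N (left out, the last holds). Time passes only in rows, so rows that do not move let the fingers close. It gives the time, the measured TCP pose, the force and the opening at its end, in the units of the state.
- get_state(): the state, without advancing time (a new reading comes with each control period).
- grab_frame(name): name is "scene" or "top" or "wrist"; returns (picture, depth): 384x512x3 uint8, red, green, blue; 384x512 float32, m along the optical axis (not along the pixel's ray), 0 where there is no reading.
- camera_params(name): a dict with "mtx" (3x3 intrinsics, pixels), "eye" and "orientation" of the camera in the world. Camera axes: x right, y down, z forward; pixel columns grow to the right and rows downward; lengths in m; the calibration is good to about 2 mm. A picture is of the moment at which its call begins: read the wrist's pose just before it. camera_params takes no time and is no camera call; for the wrist camera it gives the pose at the moment of the call.
- job_done(): hands the job in, once; it reports no verdict.
The state is a dict: "t": time; "q": joint angles; "qd": joint speeds; "joint_efforts": joint torques, N m; "eef_pos": TCP position; "ee_rot": TCP orientation; "force": force on the tool from outside, world axes, zero at the start; "moment": the same for the moment, N m; "width": finger opening in m.
Only numpy, scipy, OpenCV 4.12 (cv2) and the standard library are available. Lean on these libraries where they do the work, as an engineer would, in place of code of your own. Each camera call takes 0.05 s, during which the arm holds its last target.

## Working session

There is one attempt and no reset: what is moved stays moved. The work goes in short steps, Python scripts to look and compute and a tool call to move; the robot and the scene stay as the last step left them, time stands still between calls to the robot, and variables do not carry over. Pictures are saved under pics/ and viewed, and the job is handed in when it is done.

Besides the shell and the picture viewer there is one more tool, called in YAML: its name, and indented under it one key for each argument. arm_command: Moves the arm, as the interface text tells. Its arguments: {"type":"object","properties":{"targets":{"type":"array"},"squeeze":{"type":"number"}},"required":["targets"]}

```bash
ls; mkdir -p pics
python3 - <<'E'
from station import *
import cv2,numpy as np
s=get_state();print(s)
for n in("scene","top"):
    p,d=grab_frame(n);c=camera_params(n);print(n,c)
    cv2.imwrite(f"pics/{n}0.png",p[:,:,::-1]);np.savez(f"{n}0.npz",p=p,d=d,**{k:np.array(v) for k,v in c.items()})
E
```

```text
pics
{'t': 0.0, 'q': array([-9.82901823e-01,  3.59393324e-01,  1.10506848e-02, -3.64252457e-04,
       -1.22410517e+00, -2.88080198e-01]), 'qd': array([-0.00090174, -0.00199696, -0.00114171,  0.00171135, -0.00151697,
       -0.00012325]), 'joint_efforts': array([-5.91532680e-04, -5.82718420e+01,  2.93066293e+01,  6.99752122e+00,
        6.91661640e-03, -1.28777151e-04]), 'eef_pos': array([ 0.19928476, -0.64470208,  0.40371218]), 'ee_rot': array([ 3.13991193e+00, -1.40945145e-04, -2.84190228e+00]), 'force': array([-0.7485239 ,  0.3440227 ,  0.31963111]), 'moment': array([ 0.02226756,  0.0211869 , -0.00889089]), 'width': 0.08775178796825674}
scene {'mtx': array([[392.25248344,   0.        , 257.23677396],
       [  0.        , 392.25248344, 182.58457035],
       [  0.        ,   0.        ,   1.        ]]), 'eye': array([-0.35542349,  0.64966816,  0.75447821]), 'orientation': array([-2.11257962,  0.01299788, -2.20366895])}
top {'mtx': array([[407.239473  ,   0.        , 251.12391579],
       [  0.        , 407.239473  , 199.1560819 ],
       [  0.        ,   0.        ,   1.        ]]), 'eye': array([0.43603374, 0.04124815, 1.1471051 ]), 'orientation': array([-3.0682887 , -0.02409925, -1.59616494])}
```

View pics/scene0.png

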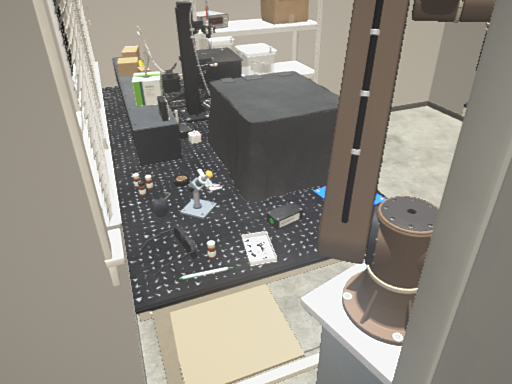

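View pics/top0.png

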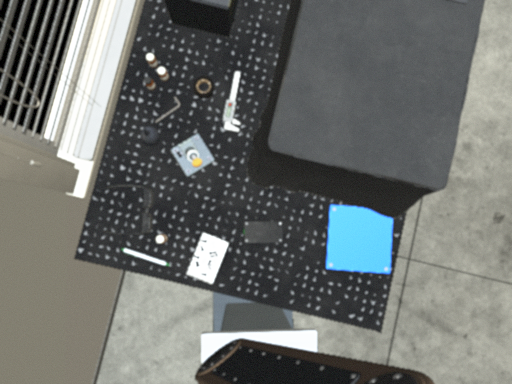

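The top view shows the box near (262,232), the mat near (360,239), the stand base near (192,155) and a tray at (208,258). A big dark cabinet stands behind the mat. I'll enlarge and deproject.

```bash
cat > h.py <<'E'
import numpy as np,cv2
from scipy.spatial.transform import Rotation as R
def load(n):
    z=np.load(n+".npz");return z['p'],z['d'],z['mtx'],z['eye'],R.from_euler('xyz',z['orientation']).as_matrix()
def cloud(d,K,e,Rm):
    v,u=np.mgrid[:d.shape[0],:d.shape[1]]
    P=np.stack([(u-K[0,2])/K[0,0]*d,(v-K[1,2])/K[1,1]*d,d],-1)@Rm.T+e
    P[d==0]=np.nan;return P
def proj(X,K,e,Rm):
    c=(np.atleast_2d(X)-e)@Rm;return c[:,:2]/c[:,2:]*K[0,0]+[K[0,2],K[1,2]]
E
python3 - <<'E'
from h import *
p,d,K,e,Rm=load("top0");C=cloud(d,K,e,Rm)
for u,v in [(262,232),(246,225),(278,240),(360,239),(330,205),(392,273),(192,155),(195,155),(198,160),(208,258),(160,239),(148,210),(350,100),(280,145),(440,185),(400,210),(270,170),(232,115),(150,135),(203,87)]:
    print(u,v,C[v,u].round(4))
a=cv2.resize(p[120:290,100:300,::-1],None,fx=4,fy=4,interpolation=cv2.INTER_CUBIC)[:600];cv2.imwrite("pics/topc.png",cv2.resize(p[125:275,100:300,::-1],None,fx=4,fy=4,interpolation=cv2.INTER_CUBIC))
p,d,K,e,Rm=load("scene0");cv2.imwrite("pics/scc.png",cv2.resize(p[150:270,150:310,::-1],None,fx=5,fy=5,interpolation=cv2.INTER_CUBIC))
E
```

```text
262 232 [ 0.4266 -0.0148  0.0379]
246 225 [0.4468 0.0281 0.0319]
278 240 [ 0.4037 -0.0582  0.0331]
360 239 [ 0.3997 -0.2919  0.004 ]
330 205 [ 0.4975 -0.2112  0.0027]
392 273 [ 0.3021 -0.3794 -0.0004]
192 155 [0.6248 0.1607 0.1308]
195 155 [0.6247 0.1532 0.1304]
198 160 [0.6071 0.143  0.1582]
208 258 [0.3583 0.1355 0.0051]
160 239 [0.4151 0.2588 0.0493]
148 210 [0.4938 0.2919 0.0414]
350 100 [ 0.7145 -0.2058  0.2704]
280 145 [ 0.6165 -0.0473  0.2728]
440 185 [ 0.5204 -0.3919  0.2782]
400 210 [ 0.4754 -0.3764  0.0885]
270 170 [ 0.583  -0.0348  0.1274]
232 115 [0.7584 0.0599 0.0148]
150 135 [0.6935 0.2798 0.0652]
203 87 [0.843  0.1409 0.0087]
```

View pics/topc.png

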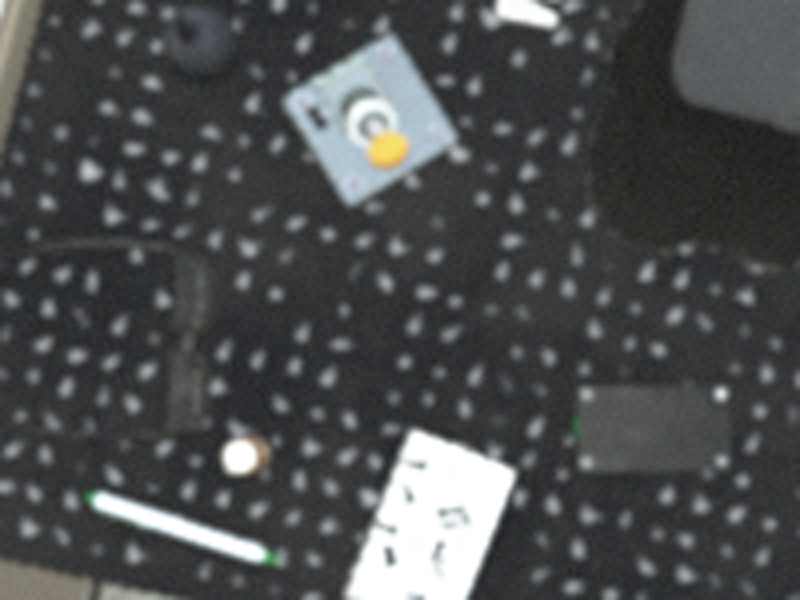

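View pics/scc.png

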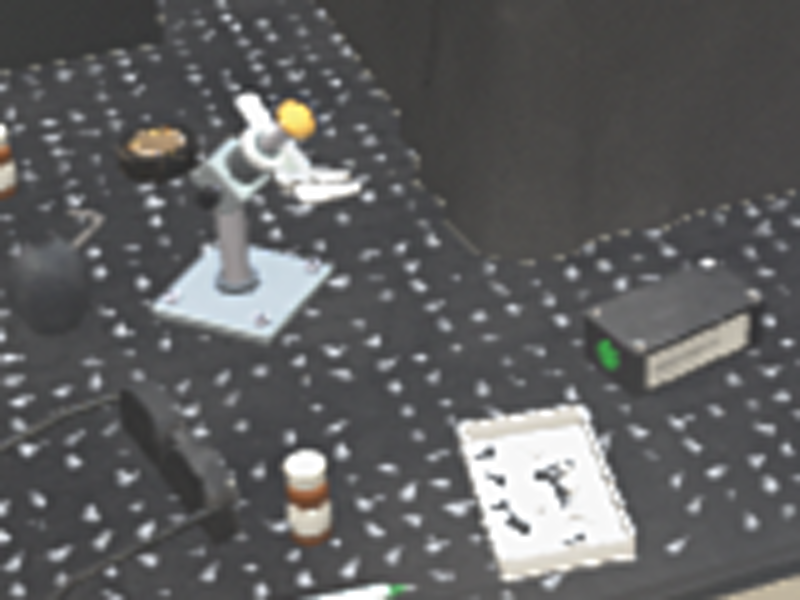

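The box lies with its green end to the left (+y). The stand's contact leans down and right in the top image. Next come closer crops for precise corners.

Run:
```python
from h import *
p,d,K,e,Rm=load("top0")
def crop(p,u0,v0,w,h,f,n):
    a=cv2.resize(p[v0:v0+h,u0:u0+w,::-1],None,fx=f,fy=f,interpolation=cv2.INTER_CUBIC)
    a=np.clip(a.astype(float)*1.3,0,255).astype(np.uint8);cv2.imwrite(f"pics/{n}.png",a)
crop(p,165,128,56,52,11,"c_st");crop(p,236,212,56,40,13,"c_bx");crop(p,318,196,85,85,7,"c_mat")
p,d,K,e,Rm=load("scene0")
crop(p,176,162,56,60,10,"s_st");crop(p,260,198,50,36,15,"s_bx")
```

```text
(no output)
```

View pics/c_st.png

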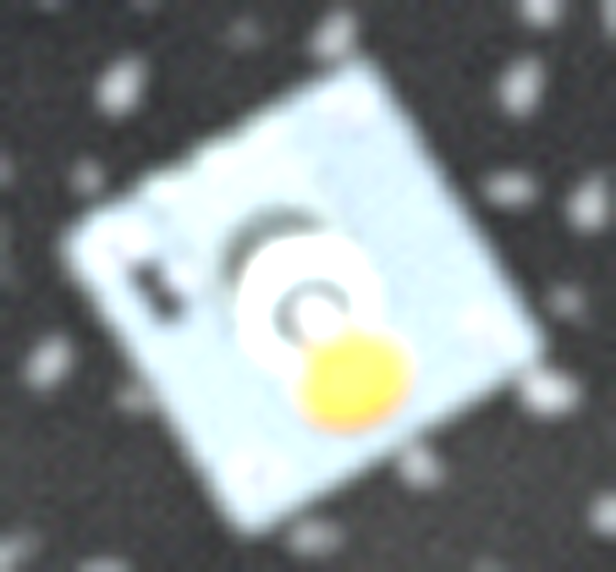

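View pics/c_bx.png

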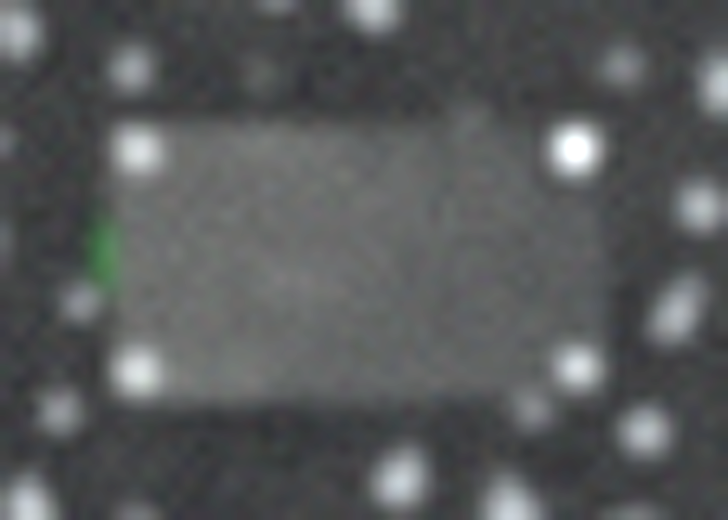

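View pics/c_mat.png

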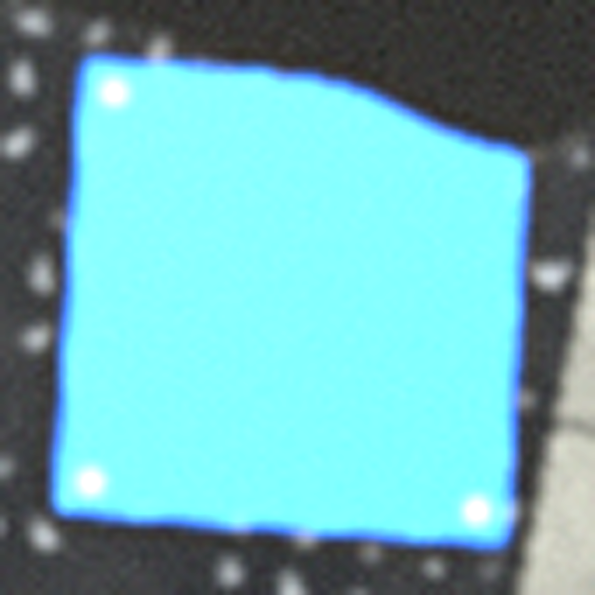

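View pics/s_st.png

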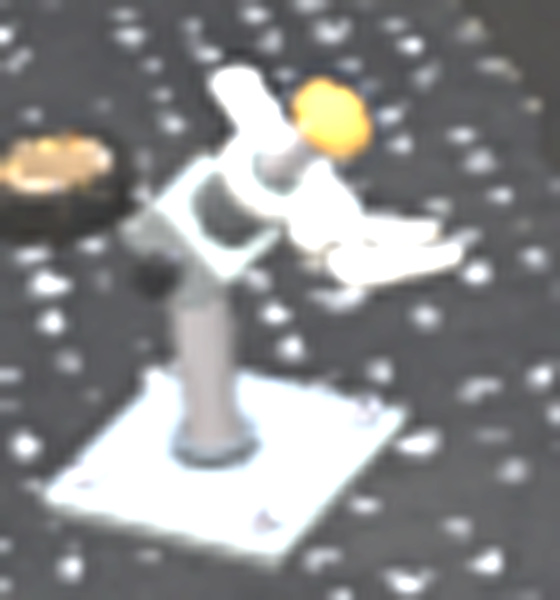

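View pics/s_bx.png

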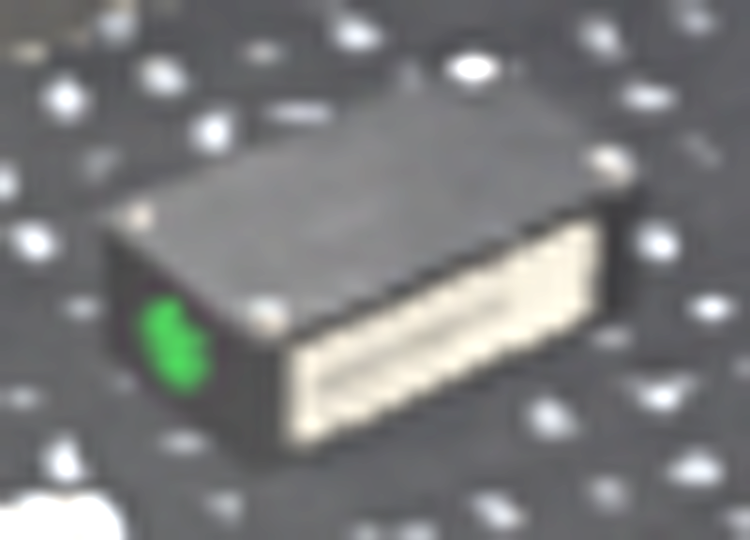

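```bash
cat > fit.py <<'E'
from h import *
from scipy.optimize import least_squares
p,d,K,e,Rm=load("top0")
p2,d2,K2,e2,R2=load("scene0")
px=lambda pts,u0,v0,f:(np.array(pts)+.5)/f-.5+[u0,v0]
def onplane(uv,z,K=K,e=e,Rm=Rm):
    r=np.c_[(uv[:,0]-K[0,2])/K[0,0],(uv[:,1]-K[1,2])/K[0,0],np.ones(len(uv))]@Rm.T
    return e+r*((z-e[2])/r[:,2])[:,None]
def rep(n,X,sx):
    print(n,X.round(4).tolist(),[float(np.linalg.norm(X[i]-X[(i+1)%len(X)]).round(4)) for i in range(len(X))],'c',X.mean(0).round(4))
b=onplane(px([(365,55),(545,348),(248,535),(62,240)],165,128,11),.010);rep('base',b,0)
ex=b[0]+b[1]-b[2]-b[3];
x=(b[0]-b[1])+(b[3]-b[2]);print('yaw stand',np.degrees(np.arctan2(x[1],x[0])))
s=onplane(px([(138,151),(575,150),(578,368),(138,371)],236,212,13),.037);rep('box',s,0)
y=s[0]-s[1]+s[3]-s[2];print('box yaw',np.degrees(np.arctan2(-y[0],y[1])))
c=onplane(px([(113,118),(606,118),(606,398),(113,402)],236,212,13),.036);rep('boxcorners',c,0)
m=onplane(px([(82,57),(52,515),(510,547)],318,196,7),.003);rep('mat',m,0);print('matc',(m[0]+m[2])/2)
b2=onplane(px([(48,495),(155,372),(405,412),(280,553)],176,162,10),.010,K2,e2,R2);rep('base2',b2,0)
s2=onplane(px([(140,216),(470,68),(610,163),(267,315)],260,198,15),.037,K2,e2,R2);rep('box2',s2,0)
# contact ball pixel in both -> triangulate
def ray(uv,K,e,Rm):
    r=Rm@np.array([(uv[0]-K[0,2])/K[0,0],(uv[1]-K[1,2])/K[0,0],1]);return e,r/np.linalg.norm(r)
a=px([(355,380)],165,128,11)[0];bb=px([(331,119)],176,162,10)[0]
e_,r1=ray(a,K,e,Rm);f_,r2=ray(bb,K2,e2,R2)
t=np.linalg.lstsq(np.c_[r1,-r2],f_-e_,rcond=None)[0];A=e_+t[0]*r1;B=f_+t[1]*r2
print('contact',A.round(4),B.round(4))
C=cloud(d,K,e,Rm);C2=cloud(d2,K2,e2,R2)
print(C[int(a[1]+.5),int(a[0]+.5)],C2[int(bb[1]+.5),int(bb[0]+.5)])
# cabinet extents
hi=C[(C[...,2]>.2)&(C[...,0]<1.0)];print('cab hi',np.nanmin(hi,0),np.nanmax(hi,0))
low=C[(C[...,2]>.05)&(C[...,2]<.25)&(C[...,1]<0)&(C[...,0]>.3)];print(np.percentile(low,[0,2,50,98],axis=0))
for yy in np.arange(-.5,.05,.05):
    k=(abs(C[...,1]-yy)<.01)&(C[...,2]>.06)&(C[...,0]>.3);print(yy.round(2),np.nanmin(C[...,0][k]) if k.any() else None)
E
python3 fit.py
```

```text
base [[0.7111, 0.1578, 0.01], [0.6341, 0.1131, 0.01], [0.5876, 0.1895, 0.01], [0.6646, 0.2358, 0.01]] [0.089, 0.0894, 0.0898, 0.0908] c [0.6493 0.1741 0.01  ]
yaw stand 30.594576014414802
box [[0.4517, 0.0276, 0.037], [0.4496, -0.064, 0.037], [0.4041, -0.0633, 0.037], [0.4059, 0.0287, 0.037]] [0.0917, 0.0455, 0.092, 0.0458] c [ 0.4279 -0.0177  0.037 ]
box yaw -1.2020177605907707
boxcorners [[0.4588, 0.0327, 0.036], [0.4562, -0.0708, 0.036], [0.3977, -0.069, 0.036], [0.3996, 0.0341, 0.036]] [0.1036, 0.0585, 0.1032, 0.0592] c [ 0.4281 -0.0183  0.036 ]
mat [[0.5012, -0.2092, 0.003], [0.3184, -0.1899, 0.003], [0.3006, -0.3737, 0.003]] [0.1838, 0.1846, 0.2594] c [ 0.3734 -0.2576  0.003 ]
matc [ 0.40091793 -0.29143383  0.003     ]
base2 [[0.6554, 0.2348, 0.01], [0.6998, 0.1716, 0.01], [0.6259, 0.1155, 0.01], [0.5804, 0.1899, 0.01]] [0.0772, 0.0928, 0.0871, 0.0874] c [0.6404 0.178  0.01  ]
box2 [[0.4444, 0.0291, 0.037], [0.4448, -0.0622, 0.037], [0.3992, -0.0623, 0.037], [0.4009, 0.0298, 0.037]] [0.0912, 0.0456, 0.0921, 0.0435] c [ 0.4223 -0.0164  0.037 ]
contact [0.6041 0.1473 0.1458] [0.603  0.1458 0.1455]
[0.60296952 0.14603658 0.15360739] [0.5949129  0.14870606 0.15181439]
cab hi [ 0.10389968 -0.52160643  0.20000344] [0.99016291 0.58831985 0.78004371]
[[ 0.46601476 -0.40533855  0.05001522]
 [ 0.48238304 -0.38198358  0.05318614]
 [ 0.56540944 -0.13523759  0.13813189]
 [ 1.00839625 -0.00664282  0.24461784]]
-0.5 0.8232724636707798
-0.45 0.6350526885606659
-0.4 0.4707076356027659
-0.35 0.4796624144186635
-0.3 0.49977220857474786
-0.25 0.5171229138498702
-0.2 0.531593337737148
-0.15 0.5464617669052555
-0.1 0.5585141821757758
-0.05 0.5654472447764242
-0.0 0.5788818313431663
```

The cameras disagree by about 5 mm in x, so I'll confirm with the wrist camera near the work. First I move towards the box, turning the jaws across its width.

arm_command:
  targets:
    - [[0, 0, 0.13], [16, 40, 4], 0]
    - [[0, 0, 0.13], [16, 40, 4], 0]
    - [[0, 0, 0.13], [16, 40, 4], 0]
    - [[0, 0, 0.13], [16, 40, 4], 0]
    - [[0, 0, 0.13], [16, 40, 4], 0]
    - [[0, 0, 0.13], [16, 40, 4], 0]
    - [[0, 0, 0.13], [16, 40, 4], 0]
    - [[0, 0, 0.13], [16, 40, 4], 0]

```text
t: 0.9
eef_pos: [0.3274, -0.3232, 0.4367]
ee_rot: [3.142, 0.0, -1.797]
force: [0.8, -0.1, -0.3]
width: 0.0879
```

```bash
cat >> h.py <<'E'
def log():
    from station import get_state
    s=get_state()
    with open("log.txt","a") as f: f.write(" ".join(map(str,list(s['q'])+list(s['eef_pos'])+list(s['ee_rot'])))+"\n")
    print('t',s['t'],'q',s['q'].round(4),'p',s['eef_pos'].round(4),'r',s['ee_rot'].round(4),'F',s['force'].round(2),'w',round(s['width'],4))
    return s
E
python3 -c "
from h import *
log()"
```

```text
t 0.9 q [-3.4910e-01 -2.5900e-02 -3.8650e-01 -1.0000e-04 -1.2103e+00  1.2320e-01] p [ 0.3274 -0.3232  0.4367] r [ 3.1415e+00  2.0000e-04 -1.7967e+00] F [ 0.78 -0.11 -0.28] w 0.0879
```

arm_command:
  targets:
    - [[0.08, -0.08, 0.05], [5, 35, 5], 0]
    - [[0.08, -0.08, 0.05], [5, 35, 5], 0]
    - [[0.08, -0.08, 0.05], [5, 35, 5], 0]
    - [[0.08, -0.08, 0.05], [5, 35, 5], 0]
    - [[0.08, -0.08, 0], [5, 35, 5], 0]
    - [[0.08, -0.08, 0], [5, 35, 5], 0]
    - [[0, 0, 0], [0, 0, 0], 0]
    - [[0, 0, 0], [0, 0, 0], 0]

```text
t: 1.7
eef_pos: [0.3569, -0.1148, 0.4669]
ee_rot: [-2.667, 0.502, -1.468]
force: [0.3, -0.2, 0.1]
width: 0.0876
```

```bash
cat >> h.py <<'E'
def snap(n,cam="wrist"):
    from station import grab_frame,camera_params
    c=camera_params(cam);p,d=grab_frame(cam)
    cv2.imwrite(f"pics/{n}.png",p[:,:,::-1]);np.savez(n+".npz",p=p,d=d,**{k:np.array(v) for k,v in c.items()})
E
python3 -c "
from h import *
log();snap('w1')"
```

```text
t 1.7 q [-0.1857 -0.2356 -0.3409 -0.6297 -1.1633  0.3313] p [ 0.3569 -0.1148  0.4669] r [-2.667   0.5025 -1.4679] F [ 0.3  -0.23  0.05] w 0.0876
```

View pics/w1.png

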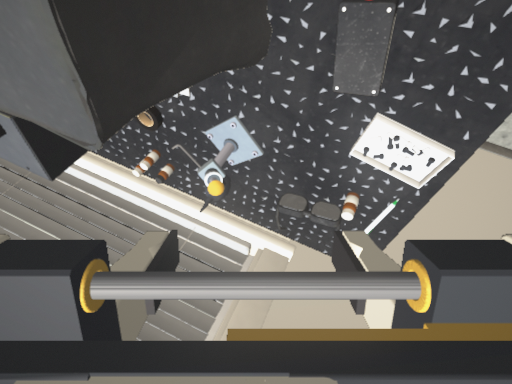

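The wrist view shows the box at (362,48), the stand base at (234,142), the contact at (216,188) and the tray at (403,150). I'll measure from enlarged crops.

Run:
```python
from h import *
p,d,K,e,Rm=load("w1")
def crop(p,u0,v0,w,h,f,n):
    a=cv2.resize(p[v0:v0+h,u0:u0+w,::-1],None,fx=f,fy=f,interpolation=cv2.INTER_CUBIC)
    a=np.clip(a.astype(float)*1.2,0,255).astype(np.uint8);cv2.imwrite(f"pics/{n}.png",a)
crop(p,195,110,75,90,6,"w1_st");crop(p,325,0,80,100,6,"w1_bx")
```

```text
(no output)
```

View pics/w1_st.png

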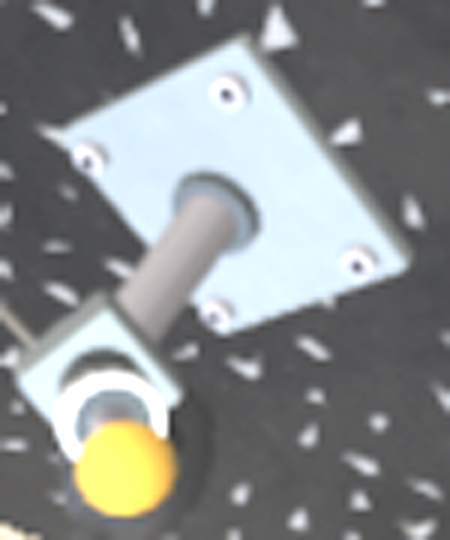

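View pics/w1_bx.png

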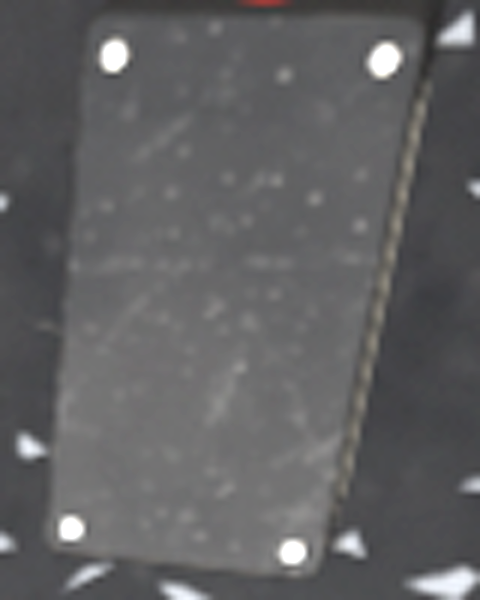

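```bash
cat > fit2.py <<'E'
import io,contextlib
with contextlib.redirect_stdout(io.StringIO()):
    exec(open('fit.py').read())
p3,d3,K3,e3,R3=load("w1")
b3=onplane(px([(229,93),(90,160),(217,315),(359,263)],195,110,6),.012,K3,e3,R3);rep('base screws',b3,0)
v=b3[0]-b3[3]+b3[1]-b3[2];print('yaw',np.degrees(np.arctan2(v[1],v[0])))
v=b3[1]-b3[0]+b3[2]-b3[3];print('yaw-90',np.degrees(np.arctan2(v[1],v[0]))-90)
c3=onplane(px([(243,36),(50,132),(225,333),(410,262)],195,110,6),.010,K3,e3,R3);rep('base corners',c3,0)
s3=onplane(px([(113,56),(385,60),(293,552),(71,529)],325,0,6),.037,K3,e3,R3);rep('box',s3,0)
y=s3[3]-s3[0]+s3[2]-s3[1];print('box yaw',np.degrees(np.arctan2(-y[0],y[1])))
a=px([(125,468)],195,110,6)[0]
rs=[ray(px([(355,380)],165,128,11)[0],K,e,Rm),ray(bb,K2,e2,R2),ray(a,K3,e3,R3)]
for sel in ([0,1],[0,2],[1,2],[0,1,2]):
    A=sum(np.eye(3)-np.outer(rs[i][1],rs[i][1]) for i in sel);B=sum((np.eye(3)-np.outer(rs[i][1],rs[i][1]))@rs[i][0] for i in sel)
    print('contact',sel,np.linalg.solve(A,B).round(4))
C3=cloud(d3,K3,e3,R3);print(C3[int(a[1]+.5),int(a[0]+.5)])
for u,v in [(362,48),(234,130),(450,60),(300,100)]: print(C3[v,u])
E
python3 fit2.py
```

```text
base screws [[0.6364, 0.1285, 0.012], [0.695, 0.1632, 0.012], [0.6602, 0.2218, 0.012], [0.6015, 0.1869, 0.012]] [0.0681, 0.0682, 0.0682, 0.068] c [0.6483 0.1751 0.012 ]
yaw -59.253776955711096
yaw-90 -59.3093676881081
base corners [[0.6287, 0.1089, 0.01], [0.7095, 0.1559, 0.01], [0.6601, 0.2317, 0.01], [0.5844, 0.1846, 0.01]] [0.0935, 0.0905, 0.0891, 0.0877] c [0.6457 0.1703 0.01  ]
box [[0.4477, -0.0655, 0.037], [0.4014, -0.0644, 0.037], [0.4037, 0.0274, 0.037], [0.4498, 0.0264, 0.037]] [0.0463, 0.0919, 0.0461, 0.0919] c [ 0.4256 -0.019   0.037 ]
box yaw -1.37109278049162
contact [0, 1] [0.6036 0.1465 0.1457]
contact [0, 2] [0.6032 0.1475 0.1475]
contact [1, 2] [0.6016 0.147  0.1474]
contact [0, 1, 2] [0.6027 0.1471 0.147 ]
[0.59904656 0.14265516 0.15269536]
[ 0.42359413 -0.02475312  0.03650324]
[0.63667486 0.13994016 0.01087523]
[3.28210609e-01 5.45993338e-05 3.62591585e-04]
[5.12059233e-01 7.14038420e-02 5.02577238e-04]
```

```bash
sed -i '1i -9.82901823e-01  3.59393324e-01  1.10506848e-02 -3.64252457e-04 -1.22410517e+00 -2.88080198e-01 0.19928476 -0.64470208  0.40371218 3.13991193e+00 -1.40945145e-04 -2.84190228e+00' log.txt
cat > kin.py <<'E'
from h import *
from scipy.optimize import least_squares
def rot(ax,a): return R.from_euler(ax,a).as_matrix()
TX=np.array([[0,0,1],[0,1,0],[-1,0,0]],float) # columns tool x,y,z in flange-local (z tool = local x)
def fk(q,P,full=False):
    a1,d1,L2,a3,L3,lat,d6,dx=P[:8]
    R1=rot('z',q[0]);R2=R1@rot('y',q[1]);R3=R2@rot('y',-q[2]);R4=R3@rot('x',-q[3]);R5=R4@rot('y',-q[4]);R6=R5@rot('x',-q[5])
    p0=R1@[a1,0,d1];p1=p0+R2@[0,0,L2];p2=p1+R3@[L3,0,a3];p3=p2+R4@[0,lat,0];p4=p3+R5@[d6,0,dx]
    return (p4,R6@TX) if not full else ([p0,p1,p2,p3,p4],R6@TX)
P0=np.array([.03,.2,.6,0,.43,-.1918,.2,0])
if __name__=="__main__":
    L=np.loadtxt("log.txt")
    for r in L:
        p,Rr=fk(r[:6],P0);Rm=R.from_euler('xyz',r[9:12]).as_matrix();print((Rr.T@Rm).round(3).tolist())
    f=lambda P:np.concatenate([fk(r[:6],P)[0]-r[6:9] for r in L]+[1e-4*(P-P0)])
    s=least_squares(f,P0);print(s.x.round(4),f(s.x).round(5));np.save("P.npy",s.x)
E
python3 kin.py
```

```text
[[-0.0, 1.0, 0.0], [-1.0, -0.0, 0.0], [0.0, -0.0, 1.0]]
[[0.0, 1.0, 0.0], [-1.0, 0.0, -0.0], [-0.0, -0.0, 1.0]]
[[0.0, 1.0, -0.0], [-1.0, 0.0, 0.0], [0.0, 0.0, 1.0]]
[ 0.      0.1988  0.6016  0.      0.4636 -0.1918  0.1999  0.    ] [-0.  0. -0.  0. -0.  0.  0.  0. -0. -0. -0.  0.  0.  0.  0. -0.  0.]
```

The kinematic model fits the logged poses exactly. Now I plan reachable press poses.

```bash
cat > plan.py <<'E'
from kin import *
P=np.load("P.npy");C=np.array([[0,1,0],[-1,0,0],[0,0,1.]])
lo=np.array([-3.07,-1.43,-1.02,-3.03,-3.05,-3.03]);hi=np.array([3.07,2.12,1.25,1.67,0,3.03])
def FK(q): p,r=fk(q,P);return p,r@C
rng=np.random.default_rng(0)
def ik(p,Rt,seeds):
    out=[]
    for s in seeds:
        f=lambda q:np.r_[(FK(q)[0]-p)*5,R.from_matrix(FK(q)[1].T@Rt).as_rotvec()]
        r=least_squares(f,np.clip(s,lo+.03,hi-.03),bounds=(lo+.02,hi-.02),max_nfev=60)
        if r.cost<1e-8 and not any(np.abs(r.x-o).max()<.05 for o in out): out.append(r.x)
    return out
psi=np.radians(30.7);c=np.array([.6485,.1748]);xs=np.array([np.cos(psi),np.sin(psi),0])
mouth=np.r_[c,0]-.03*xs+[0,0,.125]
a=-xs*np.sqrt(.5)+[0,0,np.sqrt(.5)];ys=np.array([-np.sin(psi),np.cos(psi),0])
GH=.024
def toolpose(face,phi,flip,L):
    """tool pose with face on the contact at extension L; phi: roll about a"""
    u=np.cos(phi)*ys+np.sin(phi)*np.cross(a,ys)   # perpendicular to a
    if face=='under': bz=a;by=u
    else: by=-a if face=='green' else a; bz=u
    bx=np.cross(by,bz);B=np.c_[bx,by,bz]
    fc={'green':[0,.0525,.018],'red':[0,-.0525,.018],'under':[0,0,0]}[face]
    o=mouth+a*L-B@fc
    T=np.c_[-bx,-by,-bz] if 0 else np.c_[-by,-bx,-bz]
    if flip: T=T@np.diag([-1,-1,1])
    return o-T@[0,0,.159+GH],T,o,B
if __name__=="__main__":
    sd=[np.array([.3,.3,0,0,-1.2,0])]+[lo+(hi-lo)*rng.random(6) for _ in range(14)]
    print('mouth',mouth,'a',a)
    for flip in (0,1):
      for face in('green','under','red'):
        for ph in range(0,360,20):
            p,T,o,B=toolpose(face,np.radians(ph),flip,.05)
            if p[2]<.05: continue
            for q in ik(p,T,sd):
                pts=fk(q,P,True)[0]
                m=min((q-lo).min(),(hi-q).min())
                print(flip,face,ph,'tcp',p.round(2),'tz',T[:,2].round(2),'q',q.round(2),'marg',m.round(2),'elbow',pts[1].round(2),'wr',pts[2].round(2),pts[3].round(2))
E
sed -i 's/def fk/def fk/' kin.py; time python3 plan.py
python3 - <<'E'
from h import *
p,d,K,e,Rm=load("top0");C=cloud(d,K,e,Rm)
for x in np.arange(.3,1.0,.1):
    k=(abs(C[...,0]-x)<.03)&(C[...,1]>.3);z=C[k]
    for yy in np.arange(.3,.7,.05):
        w=z[abs(z[:,1]-yy)<.025]
        if len(w):print(x.round(1),yy.round(2),np.percentile(w[:,2],95).round(2),end=' | ')
    print()
E
```

```text
mouth [0.62270443 0.15948371 0.125     ] a [-0.60800737 -0.36100836  0.70710678]
0 green 0 tcp [0.48 0.26 0.2 ] tz [ 0.51 -0.86 -0.  ] q [ 1.02  0.7  -0.85  1.09 -1.58 -2.34] marg 0.17 elbow [0.2  0.33 0.66] wr [0.21 0.34 0.19] [0.37 0.44 0.2 ]
0 green 80 tcp [0.45 0.09 0.08] tz [0.69 0.21 0.7 ] q [-0.26  1.36 -0.58 -2.28 -2.62 -1.36] marg 0.43 elbow [ 0.57 -0.15  0.32] wr [ 0.41 -0.11 -0.11] [ 0.31  0.05 -0.06]
0 green 100 tcp [0.48 0.04 0.08] tz [0.51 0.5  0.7 ] q [-0.36  1.23 -0.38 -1.97 -2.36 -1.35] marg 0.64 elbow [ 0.53 -0.2   0.4 ] wr [ 0.51 -0.19 -0.06] [ 0.37 -0.06 -0.06]
0 green 120 tcp [ 0.52 -0.    0.1 ] tz [0.27 0.74 0.61] q [-0.38  1.1  -0.19 -1.75 -2.21 -1.46] marg 0.83 elbow [ 0.5  -0.2   0.47] wr [ 0.62 -0.25  0.03] [ 0.46 -0.15 -0.03]
0 green 140 tcp [ 0.56 -0.02  0.12] tz [-0.    0.89  0.45] q [-0.34  1.    0.   -1.56 -2.15 -1.57] marg 0.9 elbow [ 0.48 -0.17  0.53] wr [ 0.71 -0.26  0.14] [ 0.56 -0.2   0.03]
0 green 160 tcp [ 0.61 -0.03  0.16] tz [-0.27  0.93  0.24] q [-0.26  0.92  0.18 -1.37 -2.14 -1.65] marg 0.91 elbow [ 0.46 -0.13  0.56] wr [ 0.79 -0.21  0.25] [ 
[... 9087 characters left out ...]
  0.3  0.68] wr [0.28 0.42 0.24] [0.46 0.46 0.29]
0.3 0.3 0.0 | 0.3 0.35 0.0 | 0.3 0.55 0.21 | 0.3 0.6 0.2 | 
0.4 0.3 0.01 | 0.4 0.35 0.01 | 0.4 0.4 0.0 | 0.4 0.45 0.0 | 0.4 0.5 0.0 | 0.4 0.55 0.25 | 
0.5 0.3 0.05 | 0.5 0.35 0.0 | 0.5 0.4 0.0 | 0.5 0.45 0.0 | 0.5 0.5 0.31 | 0.5 0.55 0.3 | 
0.6 0.3 0.0 | 0.6 0.35 0.0 | 0.6 0.4 0.0 | 0.6 0.45 0.41 | 0.6 0.5 0.38 | 
0.7 0.3 0.06 | 0.7 0.35 0.0 | 0.7 0.4 0.49 | 0.7 0.45 0.45 | 0.7 0.5 0.08 | 0.7 0.55 0.3 | 0.7 0.6 0.03 | 
0.8 0.3 0.0 | 0.8 0.35 0.0 | 0.8 0.4 0.49 | 0.8 0.45 0.45 | 0.8 0.5 0.08 | 0.8 0.55 0.08 | 
0.9 0.3 0.0 | 0.9 0.35 0.24 | 0.9 0.4 0.36 | 0.9 0.45 0.08 | 0.9 0.5 0.08 | 0.9 0.55 0.03 | 
real	2m29.728s
user	2m28.141s
sys	0m0.162s
```

```bash
cat > hm.py <<'E'
from h import *
# obstacle points: clouds from scene & top cams & wrist, excluding robot
pts=[]
for n in("top0","scene0","w1"):
    p,d,K,e,Rm=load(n);C=cloud(d,K,e,Rm).reshape(-1,3);C=C[~np.isnan(C[:,0])]
    if n=="w1": C=C[np.linalg.norm(C-e,axis=1)>.3]
    pts.append(C)
    k=(C[:,0]>.25)&(C[:,0]<1.2)&(C[:,1]>-.5)&(C[:,1]<.65)&(C[:,2]>-.02)
    pts[-1]=C[k]
A=np.concatenate(pts);np.save("obs.npy",A)
H=np.full((20,24),-1.)
for x,y,z in A:
    i=int((x-.25)/.05);j=int((y+.5)/.05)
    if 0<=i<20 and 0<=j<24: H[i,j]=max(H[i,j],z)
print('cols y',(np.arange(24)*.05-.475).round(2)[4:].tolist())
for i in range(19): print((.275+i*.05).__round__(3),H[i,4:].round(2).tolist())
E
python3 hm.py
python3 - <<'E'
import sys;sys.path.insert(0,'.')
from plan import *
for L in(.05,):
  p,T,o,B=toolpose('under',0,0,L);print(p,T[:,2])
  sd=[np.array([.4,-.2,-.5,-.3,-1,k]) for k in(-2,0,2)]+[np.array([.7,-.4,-.9,.3,-.6,k]) for k in(-2,0,2)]
  for ph in range(0,360,45):
    p,T,o,B=toolpose('under',np.radians(ph),0,L)
    for q in ik(p,T,sd): print(ph,q.round(2),min((q-lo).min(),(hi-q).min()).round(2),[x.round(2) for x in fk(q,P,True)[0][1:4]])
E
```

```text
cols y [-0.27, -0.22, -0.17, -0.12, -0.07, -0.02, 0.03, 0.08, 0.13, 0.18, 0.23, 0.28, 0.33, 0.38, 0.43, 0.48, 0.52, 0.58, 0.63, 0.68]
0.275 [0.01, 0.01, 0.01, 0.78, 0.76, 0.65, 0.01, 0.01, 0.02, 0.02, 0.01, 0.0, -1.0, -1.0, -1.0, -1.0, -1.0, 0.7, -1.0, -1.0]
0.325 [0.01, 0.01, 0.01, 0.01, 0.01, 0.01, 0.01, 0.02, 0.02, 0.02, 0.01, 0.01, 0.01, 0.0, 0.0, 0.0, -1.0, 0.7, -1.0, -1.0]
0.375 [0.01, 0.01, 0.01, 0.01, 0.04, 0.04, 0.04, 0.02, 0.02, 0.02, 0.01, 0.04, 0.01, 0.01, 0.01, 0.01, 0.0, 0.69, -1.0, -1.0]
0.425 [0.01, 0.01, 0.01, 0.01, 0.04, 0.04, 0.04, 0.02, 0.02, 0.02, 0.05, 0.06, 0.05, 0.04, 0.02, 0.01, 0.69, 0.69, -1.0, -1.0]
0.475 [0.05, 0.01, 0.01, 0.01, 0.04, 0.04, 0.04, 0.01, 0.01, 0.01, 0.01, 0.05, 0.05, 0.01, 0.01, 0.01, 0.68, -1.0, -1.0, -1.0]
0.525 [0.28, 0.28, 0.21, 0.11, 0.04, 0.02, 0.01, 0.01, 0.01, 0.01, 0.01, 0.05, 0.05, 0.01, 0.01, 0.67, 0.68, -1.0, -1.0, -1.0]
0.575 [0.29, 0.28, 0.28, 0.28, 0.28, 0.27, 0.07, 0.01, 0.16, 0.16, 0.01, 0.05, 0.04, 0.04, 0.67, 0.67, 0.67, -1.0, -1.0, -1.0]
0.625 [0.28, 0.28, 0.28, 0.28, 0.28, 0.28, 0.08, 0.01, 0.16, 0.16, 0.1, 0.01, 0.01, 
[... 807 characters left out ...]
5 [0.28, 0.28, 0.28, 0.28, 0.09, 0.01, 0.01, 0.18, 0.18, 0.15, 0.01, 0.01, 0.44, 0.61, 0.08, 0.09, 0.04, -1.0, -1.0, -1.0]
1.025 [0.28, 0.28, 0.28, 0.27, 0.03, 0.01, 0.17, 0.25, 0.23, 0.17, 0.17, 0.01, 0.6, 0.62, 0.09, 0.08, -1.0, -1.0, -1.0, -1.0]
1.075 [0.27, 0.28, 0.28, 0.27, 0.01, 0.01, 0.17, 0.25, 0.17, 0.17, 0.17, 0.01, 0.61, 0.25, 0.08, 0.08, -1.0, -1.0, -1.0, -1.0]
1.125 [-1.0, -1.0, -1.0, 0.06, 0.05, 0.01, 0.17, 0.25, 0.17, 0.17, 0.17, 0.07, 0.61, 0.03, 0.07, -1.0, -1.0, -1.0, -1.0, -1.0]
1.175 [-1.0, -1.0, 0.13, -0.0, 0.04, 0.04, 0.17, 0.17, 0.17, 0.17, 0.0, 0.54, 0.6, 0.07, 0.07, -1.0, -1.0, -1.0, -1.0, -1.0]
[0.48103871 0.07536876 0.28975588] [ 0.60800737  0.36100836 -0.70710678]
```

Run:
```python
import sys;sys.path.insert(0,'.')
from plan import *
def best(p,T,n=25):
    b=None
    for i in range(n):
        s=lo+.05+(hi-lo-.1)*rng.random(6)
        f=lambda q:np.r_[(FK(q)[0]-p)*5,np.cross(FK(q)[1][:,2],T[:,2])*1,min(0,FK(q)[1][:,2]@T[:,2])]
        r=least_squares(f,s,bounds=(lo,hi),max_nfev=200)
        if b is None or r.cost<b.cost:b=r
    return b
for L in(.03,.05,.0,-.05):
    p,T,o,B=toolpose('under',0,0,L);b=best(p,T);print(L,b.cost,b.x.round(2),(FK(b.x)[0]-p).round(3),FK(b.x)[1][:,2]@T[:,2])
```

```text
0.03 1.27547184410823e-16 [ 0.49  0.09 -0.64 -0.53 -0.06  2.93] [ 0. -0. -0.] 0.9999999999999996
0.05 4.216833217344936e-06 [ 0.54  0.04 -0.75 -0.31 -0.   -1.98] [ 0. -0. -0.] 0.9999961861940544
0.0 3.4703242981395364e-17 [ 0.43  0.15 -0.55 -0.73 -0.11 -1.19] [ 0. -0. -0.] 1.0
-0.05 9.559781177712562e-18 [ 0.36  0.26 -0.44 -0.96 -0.15 -1.42] [-0.  0.  0.] 0.9999999999999999
```

Run:
```python
import sys;sys.path.insert(0,'.')
from plan import *
for n in("top0","scene0","w1"):
    p,d,K,e,Rm=load(n);C=cloud(d,K,e,Rm);h=cv2.cvtColor(p,cv2.COLOR_RGB2HSV)
    k=(h[...,0]>15)&(h[...,0]<32)&(h[...,1]>150)&(h[...,2]>120)&(np.linalg.norm(C-[.605,.147,.147],axis=-1)<.04)
    X=C[k]-mouth;l=X@a;r=X-l[:,None]*a
    print(n,k.sum(),'L',np.percentile(l,[0,10,50,90,100]).round(4),'lat ys',np.percentile(r@ys,[2,50,98]).round(4),'other',np.percentile(r@np.cross(a,ys),[2,50,98]).round(4))
```

```text
top0 11 L [0.0374 0.0375 0.039  0.04   0.0408] lat ys [-0.0054  0.0024  0.0072] other [-0.0039  0.0008  0.004 ]
scene0 4 L [0.0364 0.0366 0.0373 0.0381 0.0382] lat ys [0.0016 0.0096 0.0156] other [0.0066 0.0097 0.0108]
w1 83 L [0.0356 0.0367 0.0391 0.0407 0.0421] lat ys [-0.0111 -0.0007  0.0092] other [-0.0019  0.0062  0.0116]
```

```bash
cat > plan2.py <<'E'
from plan import *
from scipy.spatial import cKDTree
A=np.load("obs.npy");A=A[~((A[:,0]<.36)&(A[:,1]<.4)&(A[:,2]>.3))]
g={}
for x,y,z in A:
    k=(int(x//.02),int(y//.02));g[k]=max(g.get(k,-1),z)
S=[]
for (i,j),z in g.items():
    x,y=i*.02+.01,j*.02+.01
    if np.hypot(x-.63,y-.165)<.09 and z<.2: continue
    if abs(x-.426)<.06 and abs(y+.019)<.08: continue
    for zz in np.arange(0,max(z,0)+1e-3,.02): S.append((x,y,min(zz,z) if zz<z else z))
tree=cKDTree(np.array(S))
tree_hi=cKDTree(np.array([s for s in S]))
def clear(q,T=None):
    pts,Rt=fk(q,P,True);Rt=Rt@C
    D={}
    def seg(a_,b_,n=12): return a_+(b_-a_)*np.linspace(0,1,n)[:,None]
    D['upper']=tree.query(seg(pts[0],pts[1]))[0].min()-.07
    D['fore']=tree.query(seg(pts[1],pts[2]))[0].min()-.065
    D['wr']=tree.query(seg(pts[2],pts[3]))[0].min()-.06
    D['fl']=tree.query(seg(pts[3],pts[4]))[0].min()-.05
    gx,gy,gz=np.meshgrid([-.039,0,.039],np.linspace(-.097,.097,9),np.linspace(0,.112,5),indexing='ij')
    D['body']=tree.query(pts[4]+np.c_[gx.ravel(),gy.ravel(),gz.ravel()]@Rt.T)[0].min()
    gx,gy,gz=np.meshgrid([-.0525,0,.0525],np.linspace(-.065,.065,5),np.linspace(.13,.183,4),indexing='ij')
    D['fing']=tree.query(pts[4]+np.c_[gx.ravel(),gy.ravel(),gz.ravel()]@Rt.T)[0].min()
    return D
def tp(face,phi,flip,L,th,GH=.024):
    """th: tool tilt: tool z = -bz cos th + by sin th"""
    u=np.cos(phi)*ys+np.sin(phi)*np.cross(a,ys)
    if face=='under': bz=a;by=u
    else: by=-a if face=='green' else a; bz=u
    bx=np.cross(by,bz);B=np.c_[bx,by,bz]
    fc={'green':[0,.0525,.018],'red':[0,-.0525,.018],'under':[0,0,0]}[face]
    o=mouth+a*L-B@fc
    Tb=grasp(th,flip)
    T=B@Tb
    return o+B@[0,0,GH]-T@[0,0,.159],T,o,B
def grasp(th,flip):
    z=np.array([0,np.sin(th),-np.cos(th)]);y=np.array([-1,0,0.]);x=np.cross(y,z)
    T=np.c_[x,y,z]
    return T@np.diag([-1,-1,1]) if flip else T
if __name__=="__main__":
    seeds={'u':[np.array([.5,.1,-.6,-.5,-.2,k]) for k in(-2,0,2)],'e':[np.array([.3,.76,.44,-.4,-2.0,k]) for k in(-1.5,1.5)]}
    for th in np.radians([-20,-10,0,10,20]):
      for flip in(0,1):
        for face in('green','under','red'):
          for ph in (range(0,360,30) if face=='under' else range(220,275,10)):
            L=.055
            p,T,o,B=tp(face,np.radians(ph),flip,L,th)
            for q in ik(p,T,seeds['u' if face=='under' else 'e']):
                m=min((q-lo).min(),(hi-q).min());D=clear(q)
                if m<.05 or min(D.values())<0.01:continue
                print(np.degrees(th).round(),flip,face,ph,'tcp',p.round(2),'q',q.round(2),'m',m.round(2),{k:float(v.round(3)) for k,v in D.items()})
E
python3 plan2.py
```

```text
-20.0 0 green 230 tcp [0.71 0.1  0.25] q [ 0.25  0.95  0.62 -0.6  -2.43 -1.67] m 0.62 {'upper': 0.24, 'fore': 0.064, 'wr': 0.069, 'fl': 0.077, 'body': 0.021, 'fing': 0.058}
-20.0 0 green 240 tcp [0.71 0.12 0.26] q [ 0.33  0.93  0.59 -0.44 -2.39 -1.63] m 0.66 {'upper': 0.226, 'fore': 0.01, 'wr': 0.015, 'fl': 0.103, 'body': 0.026, 'fing': 0.06}
-20.0 0 under 30 tcp [0.44 0.11 0.27] q [-0.04  0.04 -0.65 -2.06 -0.21  2.94] m 0.09 {'upper': 0.25, 'fore': 0.252, 'wr': 0.257, 'fl': 0.151, 'body': 0.072, 'fing': 0.059}
-20.0 0 under 60 tcp [0.44 0.08 0.25] q [-0.22  0.1  -0.69 -2.01 -0.55 -2.77] m 0.26 {'upper': 0.25, 'fore': 0.206, 'wr': 0.211, 'fl': 0.137, 'body': 0.04, 'fing': 0.064}
-20.0 0 under 90 tcp [0.45 0.06 0.25] q [-0.26  0.16 -0.62 -1.79 -0.73 -2.44] m 0.4 {'upper': 0.25, 'fore': 0.179, 'wr': 0.183, 'fl': 0.115, 'body': 0.032, 'fing': 0.065}
-20.0 0 under 120 tcp [0.47 0.04 0.25] q [-0.23  0.19 -0.51 -1.55 -0.81 -2.2 ] m 0.51 {'upper': 0.25, 'fore': 0.175, 'wr': 0.164, 'fl': 0.088, 'body': 0.024, 'fing': 0.058}
-20.0 0 under 150 tcp [0.49 0.03 0.27] q [-0.13  0.2  -0.4  -1.29 -0
[... 19089 characters left out ...]
2, 'fing': 0.065}
20.0 1 under 300 tcp [0.47 0.04 0.25] q [-0.23  0.19 -0.51 -1.55 -0.81 -2.2 ] m 0.51 {'upper': 0.25, 'fore': 0.175, 'wr': 0.164, 'fl': 0.088, 'body': 0.024, 'fing': 0.058}
20.0 1 under 330 tcp [0.49 0.03 0.27] q [-0.13  0.2  -0.4  -1.29 -0.84 -2.  ] m 0.62 {'upper': 0.25, 'fore': 0.202, 'wr': 0.147, 'fl': 0.064, 'body': 0.042, 'fing': 0.075}
20.0 1 red 230 tcp [0.71 0.1  0.25] q [ 0.25  0.95  0.62 -0.6  -2.43 -1.67] m 0.62 {'upper': 0.24, 'fore': 0.064, 'wr': 0.069, 'fl': 0.077, 'body': 0.021, 'fing': 0.058}
20.0 1 red 240 tcp [0.71 0.12 0.26] q [ 0.33  0.93  0.59 -0.44 -2.39 -1.63] m 0.66 {'upper': 0.226, 'fore': 0.01, 'wr': 0.015, 'fl': 0.103, 'body': 0.026, 'fing': 0.06}
```

A straight-down grasp leaves the underside press at a joint limit. I'll therefore grip with the tool tilted 8° in the box's length plane, jaws still square across the width. Next are helpers and the pregrasp move.

```bash
cat > mv.py <<'E'
from plan2 import *
from station import get_state
TH=np.radians(8)
def cur():
    s=get_state();return s['eef_pos'],R.from_euler('xyz',s['ee_rot']).as_matrix(),s['q']
def delta(p,T,frm=None,check=True,n=None,q0=None):
    p0,T0,q=cur() if frm is None else frm
    if q0 is not None:q=q0
    w=R.from_matrix(T@T0.T).as_rotvec();d=(p-p0)*1000
    m=max(int(np.ceil(max(np.linalg.norm(w)/.145,np.linalg.norm(d)/45))),1) if n is None else n
    print('rotvec',w.round(4),'shift mm',d.round(2),'rows',m,'per row',(w/m).round(4).tolist(),(d/m).round(2).tolist())
    if check:
        mn={};mq=0
        for i in range(1,m+1):
            Tt=R.from_rotvec(w*i/m).as_matrix()@T0;pp=p0+(p-p0)*i/m
            r=ik(pp,Tt,[q])
            if not r: print('IK fail at',i,pp.round(3));break
            mq=np.maximum(mq,np.abs(r[0]-q)/.1);q=r[0]
            for k,v in clear(q).items(): mn[k]=min(mn.get(k,9),v)
        print(' end q',q.round(2),'max qd',np.round(mq,2),'minclear',{k:float(np.round(v,3)) for k,v in mn.items()})
    return p,T,q
def boxpose(x,y,yaw,back=0,gh=.025,z=0,th=TH,flip=0):
    B=R.from_euler('z',yaw,degrees=True).as_matrix();T=B@grasp(th,flip)
    return np.array([x,y,z])+B@[0,0,gh]-T@[0,0,.159+back],T
E
python3 - <<'E'
from mv import *
log()
p,T=boxpose(.426,-.019,-1.3,.12);delta(p,T)
E
```

```text
t 1.75 q [-0.1862 -0.2348 -0.3408 -0.6293 -1.1634  0.3313] p [ 0.357  -0.1151  0.4666] r [-2.668   0.5022 -1.4688] F [-1.55 -1.47 -0.47] w 0.0873
rotvec [-0.3731  0.437   0.029 ] shift mm [  68.07   57.29 -165.35] rows 5 per row [-0.0746, 0.0874, 0.0058] [13.61, 11.46, -33.07]
 end q [ 0.25  0.06 -0.57 -0.17 -0.91 -0.17] max qd [1.23 0.82 0.63 1.14 0.85 1.09] minclear {'upper': 0.25, 'fore': 0.29, 'wr': 0.207, 'fl': 0.104, 'body': 0.049, 'fing': 0.066}
```

arm_command:
  targets:
    - [[-0.0746, 0.0874, 0.0058], [13.6, 11.5, -33.1], 0]
    - [[-0.0746, 0.0874, 0.0058], [13.6, 11.5, -33.1], 0]
    - [[-0.0746, 0.0874, 0.0058], [13.6, 11.5, -33.1], 0]
    - [[-0.0746, 0.0874, 0.0058], [13.6, 11.5, -33.1], 0]
    - [[-0.0746, 0.0874, 0.0058], [13.6, 11.5, -33.1], 0]
    - [[0, 0, 0], [0, 0, 0], 0]
    - [[0, 0, 0], [0, 0, 0], 0]
  squeeze: 30

```text
t: 2.45
eef_pos: [0.4256, -0.0572, 0.2999]
ee_rot: [3.139, 0.14, -1.593]
force: [-0.2, -0.1, 0.1]
width: 0.0879
```

Run:
```python
from mv import *
log();snap('w2')
p,d,K,e,Rm=load('w2')
```

```text
t 2.45 q [ 0.2533  0.0614 -0.5736 -0.1718 -0.9076 -0.1712] p [ 0.4256 -0.0572  0.2999] r [ 3.1387  0.1396 -1.5929] F [-0.2  -0.15  0.12] w 0.0879
```

View pics/w2.png

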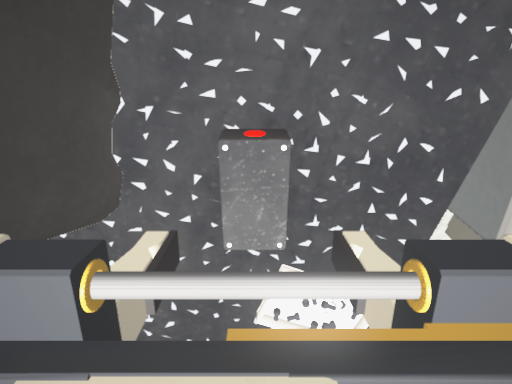

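The wrist view shows the box with its lid screws near (224,148), (284,148), (229,245) and (280,245), and the red end facing -y. I'll take their centroids.

Run:
```python
from mv import *
p,d,K,e,Rm=load('w2');g=p.min(2).astype(float)
uv=[]
for u,v in [(224,148),(284,148),(280,245),(229,245)]:
    w=np.clip(g[v-6:v+7,u-6:u+7]-130,0,None);vv,uu=np.mgrid[v-6:v+7,u-6:u+7];uv.append([(w*uu).sum()/w.sum(),(w*vv).sum()/w.sum()])
uv=np.array(uv);r=np.c_[(uv-[K[0,2],K[1,2]])/K[0,0],np.ones(4)]@Rm.T
for z in(.036,.0375):
    X=e+r*((z-e[2])/r[:,2])[:,None];c_=X.mean(0);y=X[3]-X[0]+X[2]-X[1]
    print(uv.round(1).tolist(),c_.round(4),'yaw',np.degrees(np.arctan2(-y[0],y[1])).round(2),np.linalg.norm(X[0]-X[1]).round(4),np.linalg.norm(X[1]-X[2]).round(4))
C_=cloud(d,K,e,Rm);print('lid z',np.median(C_[170:220,235:270].reshape(-1,3),0))
p_,T=boxpose(c_[0],c_[1],np.degrees(np.arctan2(-y[0],y[1])),0);delta(p_,T)
```

```text
[[224.6, 147.3], [283.5, 147.4], [279.2, 244.2], [228.9, 245.2]] [ 0.426  -0.0181  0.036 ] yaw -1.43 0.0464 0.0919
[[224.6, 147.3], [283.5, 147.4], [279.2, 244.2], [228.9, 245.2]] [ 0.426  -0.0189  0.0375] yaw -1.43 0.0461 0.0913
lid z [nan nan nan]
rotvec [-0.0011  0.0003 -0.0021] shift mm [  -0.15   16.55 -118.66] rows 3 per row [-0.0004, 0.0001, -0.0007] [-0.05, 5.52, -39.55]
 end q [ 0.29  0.25 -0.69 -0.24 -0.6  -0.12] max qd [0.13 0.74 0.46 0.29 1.03 0.25] minclear {'upper': 0.25, 'fore': 0.214, 'wr': 0.127, 'fl': 0.099, 'body': 0.037, 'fing': 0.006}
```

arm_command:
  targets:
    - [[0, 0, -0.002], [0, 5.5, -40], 0]
    - [[0, 0, 0], [0, 5.5, -39], 0]
    - [[0, 0, 0], [0, 3.5, -25], 0]
    - [[0, 0, 0], [0, 2, -14.5], 0]
    - [[0, 0, 0], [0, 0, 0], 0]
    - [[0, 0, 0], [0, 0, 0], 0.6]
    - [[0, 0, 0], [0, 0, 0], 0.6]
    - [[0, 0, 0], [0, 0, 0], 0.6]
  squeeze: 40

```text
t: 3.3
eef_pos: [0.4258, -0.041, 0.184]
ee_rot: [-3.138, 0.142, -1.596]
force: [0.4, -0.4, -0.2]
width: 0.0689
```

```bash
python3 -c "
from h import *
log()"
```

```text
t 3.3 q [ 0.2867  0.2494 -0.6857 -0.2375 -0.6018 -0.1183] p [ 0.4258 -0.041   0.184 ] r [-3.138   0.1416 -1.5959] F [ 0.39 -0.35 -0.18] w 0.0689
```

arm_command:
  targets:
    - [[0, 0, 0], [0, 0, 0], 0.6]
    - [[0, 0, 0], [0, 0, 0], 0.6]
    - [[0, 0, 0], [0, 0, 0], 0.6]
    - [[0, 0, 0], [0, 0, 0], 0.6]
    - [[0, 0, 0], [0, 0, 0], 0.6]

```text
t: 3.8
eef_pos: [0.4256, -0.0409, 0.1834]
ee_rot: [-3.14, 0.141, -1.595]
force: [-2.1, -0.9, 8.4]
width: 0.0576
```

```bash
python3 -c "
from h import *
log();snap('w3')"
```

```text
t 3.8 q [ 0.2874  0.2509 -0.686  -0.2372 -0.602  -0.1184] p [ 0.4256 -0.0409  0.1834] r [-3.14    0.1408 -1.5953] F [-2.08 -0.88  8.39] w 0.0576
```

View pics/w3.png

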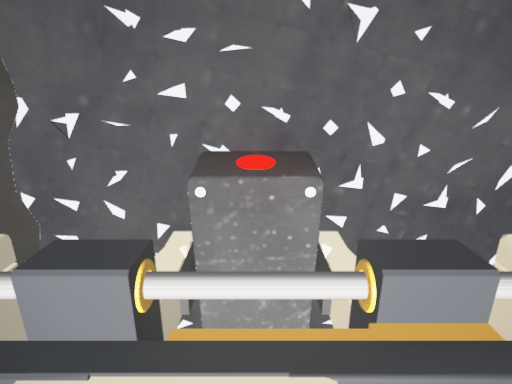

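```bash
cat > press.py <<'E'
from mv import *
B0=R.from_euler('z',-1.404,degrees=True).as_matrix();T0=R.from_euler('xyz',[-3.14,.1408,-1.5953]).as_matrix()
REL_R=B0.T@T0; REL_P=B0.T@(np.array([.4256,-.0409,.1834])-[.426,-.0186,0])
def pose(face,phi,L,lat=(0,0)):
    phi=np.radians(phi);u=np.cos(phi)*ys+np.sin(phi)*np.cross(a,ys)
    if face=='under': bz=a;by=u
    else: by=-a if face=='green' else a; bz=u
    bx=np.cross(by,bz);B=np.c_[bx,by,bz]
    fc={'green':[0,.0525,.018],'red':[0,-.0525,.018],'under':[0,0,0]}[face]
    o=mouth+a*L+ys*lat[0]+np.cross(a,ys)*lat[1]-B@fc
    return o+B@REL_P,B@REL_R
def boxnow():
    p,T,_=cur();B=T@REL_R.T;return p-B@REL_P,B
def facestat(face):
    o,B=boxnow();fc={'green':[0,.0525,.018],'red':[0,-.0525,.018],'under':[0,0,0]}[face];n=B@{'green':[0,1,0],'red':[0,-1,0],'under':[0,0,-1]}[face]
    f=o+B@fc-mouth;l=f@a;r=f-l*a
    F=get_state()['force']
    print(face,'L',round(l*1000,2),'lat ys/up',(r@ys*1000).round(2),(r@np.cross(a,ys)*1000).round(2),'square deg',np.degrees(np.arccos(min(1,-n@a))).round(2),'F.a',(F@a).round(2),'F',F.round(2))
E
python3 - <<'E'
from press import *
print(REL_P,REL_R.round(3).tolist())
p0,T_,q=cur()
print('lift');s1=delta(p0+[0,0,.2],T_)
for ph in(230,235,240,245):
    print(ph,end=' ');p,T=pose('green',ph,.07);delta(p+[0,0,.0],T,frm=(s1[0],s1[1],s1[2]))
E
```

```text
[ 1.46514028e-04 -2.23031059e-02  1.83400000e-01] [[0.0, -1.0, 0.002], [-0.99, 0.0, 0.14], [-0.14, -0.002, -0.99]]
lift
rotvec [0. 0. 0.] shift mm [  0.   0. 200.] rows 5 per row [0.0, 0.0, 0.0] [0.0, 0.0, 40.0]
 end q [ 0.3  -0.04 -0.47 -0.15 -1.1  -0.26] max qd [0.03 0.76 0.58 0.3  1.02 0.41] minclear {'upper': 0.25, 'fore': 0.242, 'wr': 0.152, 'fl': 0.101, 'body': 0.048, 'fing': 0.035}
230 rotvec [-0.336   1.0137 -1.1928] shift mm [240.39 102.24 -66.46] rows 12 per row [-0.028, 0.0845, -0.0994] [20.03, 8.52, -5.54]
 end q [ 0.2   0.67  0.37 -0.53 -1.99 -1.61] max qd [0.17 0.64 0.81 0.69 0.82 1.39] minclear {'upper': 0.25, 'fore': 0.156, 'wr': 0.115, 'fl': 0.048, 'body': 0.003, 'fing': 0.044}
235 rotvec [-0.3865  0.9394 -1.1673] shift mm [239.9  115.25 -60.24] rows 11 per row [-0.0351, 0.0854, -0.1061] [21.81, 10.48, -5.48]
 end q [ 0.25  0.66  0.36 -0.46 -1.97 -1.6 ] max qd [0.15 0.68 0.92 0.68 0.89 1.45] minclear {'upper': 0.25, 'fore': 0.128, 'wr': 0.133, 'fl': 0.056, 'body': 0.006, 'fing': 0.046}
240 rotvec [-0.4358  0.8648 -1.1406] shift mm [238.41 128.51 -54.75] rows 11 per row [-0.0396, 0.0786, -0.1037] [21.67, 11.68, -4.98]
 end q [ 0.29  0.65  0.35 -0.39 -1.95 -1.59] max qd [0.2  0.65 0.94 0.61 0.88 1.4 ] minclear {'upper': 0.25, 'fore': 0.099, 'wr': 0.104, 'fl': 0.064, 'body': 0.004, 'fing': 0.046}
245 rotvec [-0.4839  0.79   -1.1127] shift mm [235.93 141.92 -50.03] rows 10 per row [-0.0484, 0.079, -0.1113] [23.59, 14.19, -5.0]
 end q [ 0.33  0.64  0.32 -0.33 -1.93 -1.58] max qd [0.29 0.7  1.05 0.59 0.98 1.59] minclear {'upper': 0.25, 'fore': 0.075, 'wr': 0.08, 'fl': 0.071, 'body': 0.006, 'fing': 0.045}
```

Run:
```python
from press import *
p0,T_,q=cur()
s1=delta(p0+[-.02,.05,.2],T_)
for ph in (240,245):
    p,T=pose('green',ph,.07);s2=delta(p+[-.03,.01,.09],T,frm=s1);delta(p,T,frm=s2)
```

```text
rotvec [0. 0. 0.] shift mm [-20.  50. 200.] rows 5 per row [0.0, 0.0, 0.0] [-4.0, 10.0, 40.0]
 end q [ 0.44 -0.09 -0.52 -0.14 -1.08 -0.4 ] max qd [0.31 0.84 0.5  0.3  0.98 0.68] minclear {'upper': 0.25, 'fore': 0.252, 'wr': 0.158, 'fl': 0.108, 'body': 0.053, 'fing': 0.036}
rotvec [-0.4358  0.8648 -1.1406] shift mm [228.41  88.51  35.25] rows 11 per row [-0.0396, 0.0786, -0.1037] [20.76, 8.05, 3.2]
 end q [ 0.31  0.54  0.38 -0.43 -2.07 -1.67] max qd [0.19 0.61 0.96 0.68 0.97 1.45] minclear {'upper': 0.25, 'fore': 0.106, 'wr': 0.111, 'fl': 0.128, 'body': 0.048, 'fing': 0.084}
rotvec [0. 0. 0.] shift mm [ 30. -10. -90.] rows 3 per row [0.0, 0.0, 0.0] [10.0, -3.33, -30.0]
 end q [ 0.29  0.65  0.35 -0.39 -1.95 -1.59] max qd [0.07 0.37 0.15 0.15 0.42 0.3 ] minclear {'upper': 0.25, 'fore': 0.099, 'wr': 0.104, 'fl': 0.086, 'body': 0.028, 'fing': 0.065}
rotvec [-0.4839  0.79   -1.1127] shift mm [225.93 101.92  39.97] rows 10 per row [-0.0484, 0.079, -0.1113] [22.59, 10.19, 4.0]
 end q [ 0.36  0.53  0.36 -0.36 -2.06 -1.66] max qd [0.18 0.65 1.07 0.65 1.06 1.5 ] minclear {'upper': 0.25, 'fore': 0.08, 'wr': 0.085, 'fl': 0.134, 'body': 0.049, 'fing': 0.083}
rotvec [0. 0. 0.] shift mm [ 30. -10. -90.] rows 3 per row [0.0, 0.0, 0.0] [10.0, -3.33, -30.0]
 end q [ 0.33  0.64  0.32 -0.33 -1.93 -1.58] max qd [0.08 0.36 0.17 0.14 0.44 0.27] minclear {'upper': 0.25, 'fore': 0.075, 'wr': 0.08, 'fl': 0.1, 'body': 0.031, 'fing': 0.066}
```

Lift first (gently), then go to the via pose with φ=240.

arm_command:
  targets:
    - [[0, 0, 0], [0, 0, 15], 0.6]
    - [[0, 0, 0], [-4, 10, 35], 0.6]
    - [[0, 0, 0], [-4, 10, 40], 0.6]
    - [[0, 0, 0], [-4, 10, 40], 0.6]
    - [[0, 0, 0], [-4, 10, 40], 0.6]
    - [[0, 0, 0], [-4, 10, 30], 0.6]
    - [[0, 0, 0], [0, 0, 0], 0.6]
    - [[0, 0, 0], [0, 0, 0], 0.6]

```text
t: 4.65
eef_pos: [0.4048, 0.0093, 0.3827]
ee_rot: [-3.14, 0.142, -1.595]
force: [-0.2, -0.3, -3.3]
width: 0.0577
```

Run:
```python
from press import *
log();snap('w4')
p,T=pose('green',240,.07);delta(p+[-.03,.01,.09],T)
```

```text
t 4.65 q [ 0.442  -0.089  -0.5174 -0.1427 -1.0814 -0.403 ] p [0.4048 0.0093 0.3827] r [-3.1402  0.1417 -1.5951] F [-0.15 -0.29 -3.29] w 0.0577
rotvec [-0.4369  0.8626 -1.1397] shift mm [229.34  88.69  36.9 ] rows 11 per row [-0.0397, 0.0784, -0.1036] [20.85, 8.06, 3.35]
 end q [ 0.31  0.54  0.38 -0.43 -2.07 -1.67] max qd [0.19 0.61 0.96 0.67 0.97 1.46] minclear {'upper': 0.25, 'fore': 0.106, 'wr': 0.111, 'fl': 0.127, 'body': 0.048, 'fing': 0.084}
```

View pics/w4.png

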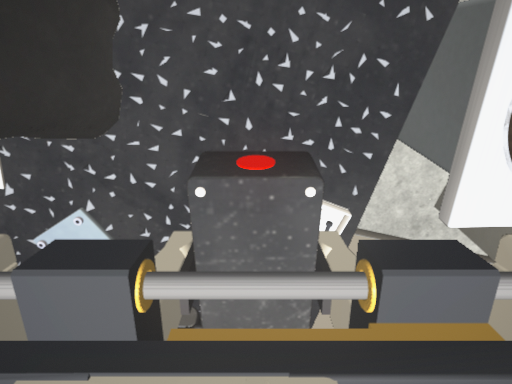

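Run:
```python
from press import *
p,d,K,e,Rm=load('w4');g=p.min(2).astype(float)
o,B=boxnow()
X=o+np.array([[.023,-.0459,.037],[-.023,-.0459,.037],[0,-.0525,.018]])@B.T
print('pred',proj(X,K,e,Rm).round(1))
for u,v in[(200,192),(310,192)]:
    w=np.clip(g[v-8:v+9,u-8:u+9]-130,0,None);vv,uu=np.mgrid[v-8:v+9,u-8:u+9];print((w*uu).sum()/w.sum(),(w*vv).sum()/w.sum())
k=(p[...,0]>180)&(p[...,1]<80);vv,uu=np.nonzero(k);print('red',uu.mean(),vv.mean(),'px/m',K[0,0]/((X[0]-e)@Rm)[2])
```

```text
pred [[200.9 190.4]
 [310.3 190.5]
 [255.6 160.3]]
199.78811289658015 191.7176555418212
310.0149464754595 191.66723894162794
red 255.40315315315314 162.37612612612614 px/m 2376.0746452415233
```

arm_command:
  targets:
    - [[-0.0397, 0.0784, -0.1036], [20.8, 8.1, 3.4], 0.6]
    - [[-0.0397, 0.0784, -0.1036], [20.8, 8.1, 3.4], 0.6]
    - [[-0.0397, 0.0784, -0.1036], [20.8, 8.1, 3.4], 0.6]
    - [[-0.0397, 0.0784, -0.1036], [20.8, 8.1, 3.4], 0.6]
    - [[-0.0397, 0.0784, -0.1036], [20.8, 8.1, 3.4], 0.6]
    - [[-0.0397, 0.0784, -0.1036], [20.8, 8.1, 3.4], 0.6]
    - [[-0.0397, 0.0784, -0.1036], [20.8, 8.1, 3.4], 0.6]
    - [[-0.0397, 0.0784, -0.1036], [20.8, 8.1, 3.4], 0.6]

```text
t: 5.5
eef_pos: [0.5729, 0.074, 0.4071]
ee_rot: [2.715, -0.408, -2.405]
force: [0.3, -0.0, -2.0]
width: 0.0578
```

arm_command:
  targets:
    - [[-0.0397, 0.0784, -0.1036], [20.8, 8.1, 3.4], 0.6]
    - [[-0.0397, 0.0784, -0.1036], [20.8, 8.1, 3.4], 0.6]
    - [[-0.0397, 0.0784, -0.1036], [20.8, 8.1, 3.4], 0.6]
    - [[0, 0, 0], [0, 0, 0], 0.6]
    - [[0, 0, 0], [0, 0, 0], 0.6]

```text
t: 6.0
eef_pos: [0.635, 0.0977, 0.4167]
ee_rot: [2.679, -0.664, -2.694]
force: [-0.9, -1.0, -3.0]
width: 0.0575
```

```bash
python3 - <<'E'
from press import *
log();facestat('green');snap('w5');snap('t5','top');snap('s5','scene')
p,T=pose('green',240,.065);delta(p,T)
E
python3 kin.py | tail -2
```

```text
t 6.0 q [ 0.3102  0.5451  0.3796 -0.4325 -2.075  -1.6743] p [0.635  0.0977 0.4167] r [ 2.6786 -0.6643 -2.6942] F [-0.86 -1.01 -2.97] w 0.0575
green L 146.75 lat ys/up 23.5 -48.0 square deg 0.17 F.a -1.21 F [-0.86 -1.01 -2.97]
rotvec [ 0.0009  0.0005 -0.0017] shift mm [ 33.38  -8.48 -94.43] rows 3 per row [0.0003, 0.0002, -0.0006] [11.13, -2.83, -31.48]
 end q [ 0.29  0.66  0.35 -0.39 -1.95 -1.59] max qd [0.07 0.4  0.14 0.15 0.44 0.3 ] minclear {'upper': 0.25, 'fore': 0.096, 'wr': 0.101, 'fl': 0.086, 'body': 0.029, 'fing': 0.066}
[ 0.      0.1988  0.6016 -0.      0.4636 -0.1918  0.1999  0.    ] [-0.  0. -0.  0. -0.  0.  0.  0.  0.  0.  0.  0.  0.  0.  0.  0.  0.  0.
  0.  0.  0.  0.  0.  0.  0.  0. -0. -0. -0.  0. -0.  0.  0. -0.  0.]
```

View pics/s5.png

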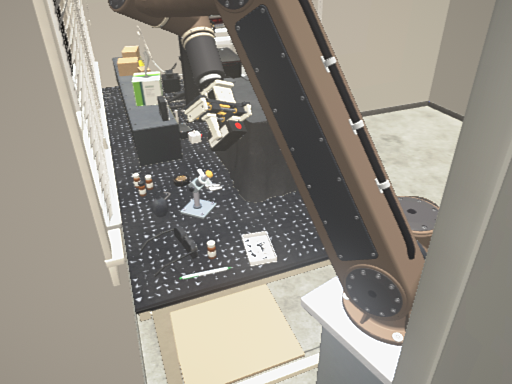

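View pics/t5.png

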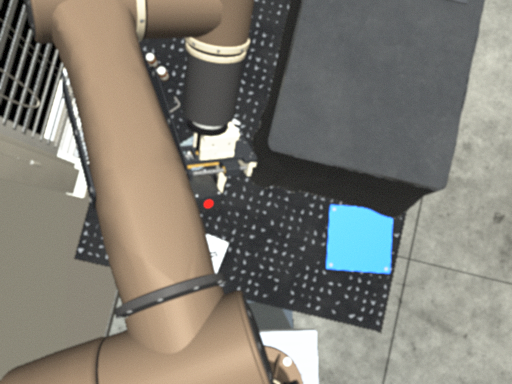

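The scene and top views show the box held over the stand, red end outward. The wrist's elbow at (45,20) in the top view comes near the louvered wall, so I'll check that clearance.

Run:
```python
from press import *
p,d,K,e,Rm=load('t5');C5=cloud(d,K,e,Rm)
p0,d0,K,e,Rm=load('top0');C0=cloud(d0,K,e,Rm)
for u,v in[(32,20),(36,5),(50,35),(70,60),(90,170)]: print(u,v,'now',C5[v,u].round(3),'was',C0[v,u].round(3))
# robot points: changed pixels
rob=C5[(d0>0)&(d>0)&(d0-d>.05)]
s=load('scene0');Cs=cloud(s[1],*s[2:]).reshape(-1,3)
W=np.concatenate([C0.reshape(-1,3),Cs]);W=W[~np.isnan(W[:,0])&(W[:,1]>.33)&(W[:,0]>.3)&(W[:,2]>.12)&(W[:,2]<1.0)]
t=cKDTree(W);dd,i=t.query(rob);j=np.argsort(dd)[:3];print('min dist wall',dd[j],rob[j].round(3).tolist(),W[i[j]].round(3).tolist())
k=rob[:,0]>.5;print('robot max y',rob[k][np.argmax(rob[k][:,1])])
```

```text
32 20 now [0.686 0.28  0.682] was [nan nan nan]
36 5 now [0.693 0.266 0.701] was [nan nan nan]
50 35 now [0.676 0.267 0.665] was [nan nan nan]
70 60 now [0.631 0.23  0.696] was [0.896 0.486 0.083]
90 170 now [0.509 0.216 0.672] was [0.607 0.451 0.032]
min dist wall [0.10113107 0.1034443  0.10387613] [[0.716, 0.306, 0.645], [0.72, 0.305, 0.65], [0.714, 0.303, 0.651]] [[0.687, 0.403, 0.642], [0.687, 0.403, 0.642], [0.687, 0.403, 0.642]]
robot max y [0.71585641 0.30614271 0.64548157]
```

arm_command:
  targets:
    - [[0, 0, -0.001], [11.1, -2.8, -31.5], 0.6]
    - [[0.001, 0, -0.001], [11.1, -2.8, -31.5], 0.6]
    - [[0, 0, 0], [11.1, -2.8, -31.5], 0.6]
    - [[0, 0, 0], [0, 0, 0], 0.6]
    - [[0, 0, 0], [0, 0, 0], 0.6]
    - [[0, 0, 0], [0, 0, 0], 0.6]

```text
t: 6.75
eef_pos: [0.6673, 0.09, 0.328]
ee_rot: [2.68, -0.658, -2.696]
force: [0.8, 0.9, -1.4]
width: 0.0578
```

Run:
```python
from press import *
facestat('green');snap('s6','scene');snap('w6');facestat('green')
p,T=pose('green',240,.046);delta(p,T,check=False)
q,d,K,e,Rm=load('s6');cv2.imwrite('pics/s6c.png',cv2.resize(q[90:230,150:300,::-1],None,fx=4,fy=4,interpolation=cv2.INTER_CUBIC))
```

```text
green L 66.14 lat ys/up 0.09 -2.57 square deg 0.22 F.a -1.82 F [ 0.83  0.91 -1.4 ]
green L 66.09 lat ys/up 0.13 -2.72 square deg 0.25 F.a -1.5 F [-0.47  0.39 -2.32]
rotvec [-0.001   0.0043  0.0004] shift mm [ 11.32   6.34 -16.44] rows 1 per row [-0.001, 0.0043, 0.0004] [11.32, 6.34, -16.44]
```

View pics/s6c.png

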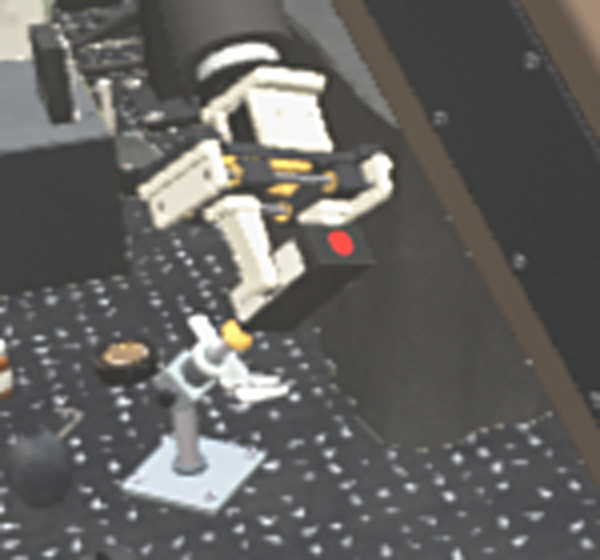

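View pics/w6.png

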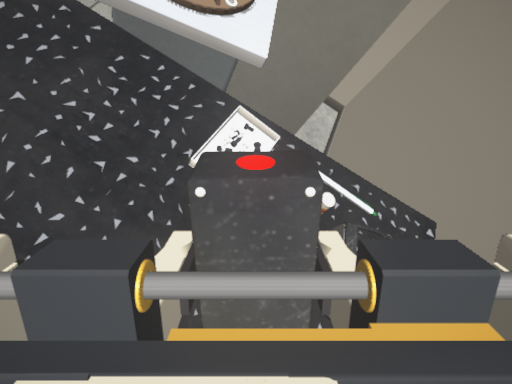

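arm_command:
  targets:
    - [[0, 0.0015, 0], [4, 2.2, -5.8], 0.6]
    - [[0, 0.0015, 0], [4, 2.2, -5.8], 0.6]
    - [[0, 0.0015, 0], [3.3, 1.9, -4.8], 0.6]
    - [[0, 0, 0], [0, 0, 0], 0.6]
    - [[0, 0, 0], [0, 0, 0], 0.6]

```text
t: 7.35
eef_pos: [0.6788, 0.0962, 0.3085]
ee_rot: [2.676, -0.666, -2.694]
force: [0.2, 0.0, -2.1]
width: 0.0579
```

Run:
```python
from press import *
facestat('green')
p,T=pose('green',240,.041);delta(p,T,check=False)
```

```text
green L 44.36 lat ys/up 0.13 2.25 square deg 0.25 F.a -1.62 F [ 0.18  0.03 -2.12]
rotvec [ 0.0003 -0.0048  0.0009] shift mm [ 2.79  1.95 -0.39] rows 1 per row [0.0003, -0.0048, 0.0009] [2.79, 1.95, -0.39]
```

arm_command:
  targets:
    - [[0, 0, 0], [0, 0, 0], 0.6]
    - [[0, 0, 0], [0, 0, 0], 0.6]
    - [[0, 0, 0], [0, 0, 0], 0.6]

```text
t: 7.65
eef_pos: [0.6787, 0.0961, 0.3094]
ee_rot: [2.677, -0.664, -2.695]
force: [-0.7, 0.2, -2.6]
width: 0.0576
```

Run:
```python
from press import *
facestat('green');p,T=pose('green',240,.044);delta(p,T,check=False)
```

```text
green L 44.92 lat ys/up 0.05 1.64 square deg 0.17 F.a -1.48 F [-0.72  0.15 -2.63]
rotvec [-0.0002 -0.0034  0.001 ] shift mm [1.11 1.   0.8 ] rows 1 per row [-0.0002, -0.0034, 0.001] [1.11, 1.0, 0.8]
```

arm_command:
  targets:
    - [[0, -0.003, 0.001], [1.1, 1.0, 0.8], 0.6]
    - [[0, 0, 0], [0, 0, 0], 0.6]
    - [[0, 0, 0], [0, 0, 0], 0.6]
    - [[0, 0, 0], [0, 0, 0], 0.6]

```text
t: 8.05
eef_pos: [0.6798, 0.0971, 0.31]
ee_rot: [2.678, -0.662, -2.694]
force: [-0.4, 0.5, -2.5]
width: 0.0575
```

Run:
```python
from press import *
facestat('green');p,T=pose('green',240,.041);delta(p,T,check=False)
```

```text
green L 43.9 lat ys/up 0.13 0.16 square deg 0.04 F.a -1.77 F [-0.37  0.54 -2.55]
rotvec [-0.0002 -0.0008  0.    ] shift mm [ 1.81  1.02 -1.87] rows 1 per row [-0.0002, -0.0008, 0.0] [1.81, 1.02, -1.87]
```

Well aligned. Now feel forward in 1 mm steps along the axis (0.6, 0.36, -0.7 per mm).

arm_command:
  targets:
    - [[0, 0, 0], [0.6, 0.35, -0.7], 0.6]
    - [[0, 0, 0], [0.6, 0.35, -0.7], 0.6]
    - [[0, 0, 0], [0.6, 0.35, -0.7], 0.6]
    - [[0, 0, 0], [0, 0, 0], 0.6]
    - [[0, 0, 0], [0, 0, 0], 0.6]

```text
t: 8.55
eef_pos: [0.6816, 0.0982, 0.3078]
ee_rot: [2.678, -0.662, -2.694]
force: [-0.4, 0.8, -2.6]
width: 0.0578
```

Run:
```python
from press import *
facestat('green')
```

```text
green L 40.86 lat ys/up 0.13 0.26 square deg 0.05 F.a -1.87 F [-0.41  0.77 -2.6 ]
```

arm_command:
  targets:
    - [[0, 0, 0], [0.6, 0.35, -0.7], 0.6]
    - [[0, 0, 0], [0.6, 0.35, -0.7], 0.6]
    - [[0, 0, 0], [0, 0, 0], 0.6]
    - [[0, 0, 0], [0, 0, 0], 0.6]

```text
t: 8.95
eef_pos: [0.6827, 0.0988, 0.3066]
ee_rot: [2.678, -0.662, -2.694]
force: [-1.0, -0.9, -1.0]
width: 0.0577
```

Run:
```python
from press import *
facestat('green')
```

```text
green L 39.27 lat ys/up 0.07 0.23 square deg 0.07 F.a 0.21 F [-0.99 -0.85 -0.99]
```

Contact felt at L≈39.5 mm. Push a little more for about 6 N.

arm_command:
  targets:
    - [[0, 0, 0], [0.6, 0.35, -0.7], 0.6]
    - [[0, 0, 0], [0.6, 0.35, -0.7], 0.6]
    - [[0, 0, 0], [0.6, 0.35, -0.7], 0.6]
    - [[0, 0, 0], [0, 0, 0], 0.6]
    - [[0, 0, 0], [0, 0, 0], 0.6]

```text
t: 9.45
eef_pos: [0.6845, 0.0998, 0.3046]
ee_rot: [2.678, -0.663, -2.694]
force: [-4.0, -2.0, 3.1]
width: 0.0573
```

Run:
```python
from press import *
facestat('green')
```

```text
green L 36.38 lat ys/up 0.05 0.22 square deg 0.07 F.a 5.32 F [-4.   -1.98  3.07]
```

arm_command:
  targets:
    - [[0, 0, 0], [0, 0, 0], 0.6]
    - [[0, 0, 0], [0, 0, 0], 0.6]
    - [[0, 0, 0], [0, 0, 0], 0.6]
    - [[0, 0, 0], [0, 0, 0], 0.6]
    - [[0, 0, 0], [0, 0, 0], 0.6]
    - [[0, 0, 0], [0, 0, 0], 0.6]
    - [[0, 0, 0], [0, 0, 0], 0.6]
    - [[0, 0, 0], [0, 0, 0], 0.6]

```text
t: 10.25
eef_pos: [0.6846, 0.0999, 0.3044]
ee_rot: [2.678, -0.662, -2.695]
force: [-3.5, -2.8, 3.2]
width: 0.0579
```

Run:
```python
from press import *
facestat('green');snap('s7','scene');snap('w7')
q,d,K,e,Rm=load('s7');cv2.imwrite('pics/s7c.png',cv2.resize(q[130:220,170:270,::-1],None,fx=6,fy=6,interpolation=cv2.INTER_CUBIC))
p,d,K,e,Rm=load('w7');g=p.min(2).astype(float)
for u,v in[(200,192),(310,192)]:
    w=np.clip(g[v-8:v+9,u-8:u+9]-130,0,None);vv,uu=np.mgrid[v-8:v+9,u-8:u+9];print((w*uu).sum()/w.sum(),(w*vv).sum()/w.sum())
```

```text
green L 36.02 lat ys/up 0.07 0.23 square deg 0.04 F.a 5.43 F [-3.53 -2.8   3.21]
199.71912422886174 191.34026853755896
310.00258143822987 191.27178856791642
```

View pics/s7c.png

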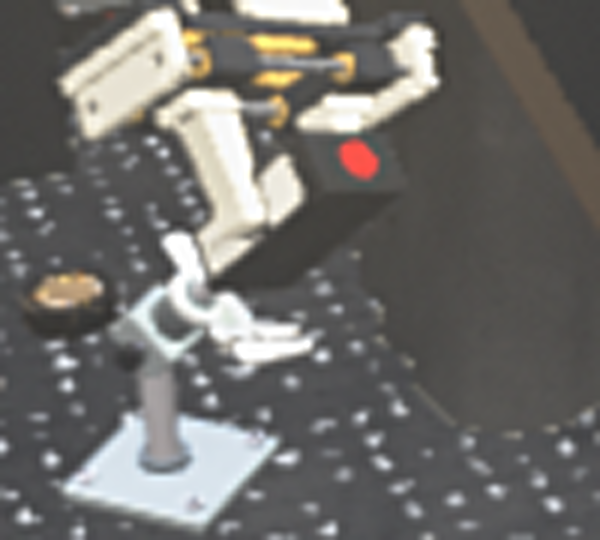

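Green is done: about 7 N for over a second, 0.2 mm off centre, square to 0.1°, no slip in the grip. Now retreat and plan the underside.

arm_command:
  targets:
    - [[0, 0, 0], [-3, -1.8, 3.5], 0.6]
    - [[0, 0, 0], [-6, -3.6, 7], 0.6]
    - [[0, 0, 0], [-12, -7.2, 14], 0.6]
    - [[0, 0, 0], [-18, -10.8, 21], 0.6]
    - [[0, 0, 0], [-18, -5, 30], 0.6]
    - [[0, 0, 0], [-18, 0, 35], 0.6]

```text
t: 10.95
eef_pos: [0.6082, 0.0704, 0.4159]
ee_rot: [2.678, -0.662, -2.696]
force: [-0.4, -0.3, -1.6]
width: 0.0575
```

Run:
```python
from press import *
log();f=cur()
for ph in(270,285,300,315,330,0,30):
    print(ph)
    p,T=pose('under',ph,.055);r=ik(p,T,[np.array([.1,.08,-.5,-1.2,-.45,k]) for k in(-2,0,.5,1.2)])
    print(p.round(3),[x.round(2) for x in r],{k:float(np.round(v,3)) for k,v in clear(r[0]).items()} if r else None)
    delta(p+[-.0,-.0,.08],T,frm=f)
```

```text
t 10.95 q [ 0.2876  0.4991  0.292  -0.4099 -2.0438 -1.633 ] p [0.6082 0.0704 0.4159] r [ 2.6782 -0.6624 -2.6959] F [-0.41 -0.28 -1.6 ] w 0.0575
270
[0.464 0.065 0.278] [array([ 0.15,  0.05, -0.52, -1.23, -0.32, -0.12])] {'upper': 0.25, 'fore': 0.287, 'wr': 0.229, 'fl': 0.109, 'body': 0.032, 'fing': 0.064}
rotvec [ 2.8200e-01 -1.6145e+00  1.0000e-03] shift mm [-143.95   -5.2   -58.08] rows 12 per row [0.0235, -0.1345, 0.0001] [-12.0, -0.43, -4.84]
IK fail at 12 [0.464 0.065 0.358]
 end q [ 0.51 -0.09 -0.68 -0.24 -0.19 -1.35] max qd [0.41 0.6  1.03 0.34 2.05 0.51] minclear {'upper': 0.25, 'fore': 0.137, 'wr': 0.142, 'fl': 0.119, 'body': 0.045, 'fing': 0.071}
285
[0.468 0.061 0.278] [array([ 0.12,  0.06, -0.51, -1.22, -0.39,  0.15])] {'upper': 0.25, 'fore': 0.28, 'wr': 0.221, 'fl': 0.103, 'body': 0.033, 'fing': 0.055}
rotvec [ 0.3107 -1.6662  0.287 ] shift mm [-140.52   -9.87  -57.52] rows 12 per row [0.0259, -0.1389, 0.0239] [-11.71, -0.82, -4.79]
 end q [ 0.37 -0.09 -0.56 -0.71 -0.26 -0.51] max qd [0.9  0.6  0.88 3.25 1.7  4.22] minclear {'upper': 0.25, 'fore': 0.134, 'wr': 0.139, 'fl
[... 1703 characters left out ...]
ow [0.0236, -0.0944, 0.104] [-7.0, -0.95, -2.48]
 end q [ 0.3  -0.05 -0.44 -0.65 -0.52  0.76] max qd [0.94 0.43 0.68 2.35 1.19 3.69] minclear {'upper': 0.25, 'fore': 0.106, 'wr': 0.111, 'fl': 0.118, 'body': 0.022, 'fing': 0.015}
30
[0.494 0.061 0.302] [array([ 0.32,  0.06, -0.49, -0.69, -0.42,  1.35])] {'upper': 0.25, 'fore': 0.272, 'wr': 0.206, 'fl': 0.088, 'body': 0.045, 'fing': 0.053}
rotvec [ 0.4068 -1.4003  2.3612] shift mm [-113.78   -9.49  -34.33] rows 20 per row [0.0203, -0.07, 0.1181] [-5.69, -0.47, -1.72]
 end q [ 0.38 -0.05 -0.47 -0.48 -0.51  1.07] max qd [0.73 0.37 0.64 2.17 1.05 3.47] minclear {'upper': 0.25, 'fore': 0.091, 'wr': 0.096, 'fl': 0.123, 'body': 0.029, 'fing': 0.005}
```

Run:
```python
from press import *
f=cur()
for ph in(330,0):
    print('PHI',ph)
    p,T=pose('under',ph,.055);z=T[:,2];t=np.array([.1,.1,-1]);t/=np.linalg.norm(t)
    ax=np.cross(z,t);w=ax/np.linalg.norm(ax)*np.arccos(z@t);TV=R.from_rotvec(w).as_matrix()@T
    # keep the grasp point above standoff
    gp=p+T@[0,0,.17]
    pv=gp-TV@[0,0,.17]+np.array([-.04,0,.05])
    s=delta(pv,TV,frm=f);delta(p+[0,0,.0],T,frm=s)
```

```text
PHI 330
rotvec [ 0.3809 -0.9175  1.2704] shift mm [-84.84  48.3  -22.2 ] rows 12 per row [0.0317, -0.0765, 0.1059] [-7.07, 4.03, -1.85]
 end q [ 0.58  0.1  -0.34 -0.03 -0.99 -0.49] max qd [0.3  0.36 0.55 0.6  0.95 1.21] minclear {'upper': 0.25, 'fore': 0.089, 'wr': 0.094, 'fl': 0.136, 'body': 0.041, 'fing': 0.061}
rotvec [ 0.4568 -0.5616 -0.0105] shift mm [ -42.42  -65.97 -107.91] rows 5 per row [0.0914, -0.1123, -0.0021] [-8.48, -13.19, -21.58]
 end q [ 0.13  0.07 -0.47 -1.07 -0.48  0.77] max qd [2.3  0.37 0.95 4.45 2.   5.62] minclear {'upper': 0.25, 'fore': 0.209, 'wr': 0.201, 'fl': 0.089, 'body': 0.07, 'fing': 0.074}
PHI 0
rotvec [ 0.5722 -0.8542  1.7849] shift mm [-85.5   48.4  -22.71] rows 15 per row [0.0381, -0.0569, 0.119] [-5.7, 3.23, -1.51]
 end q [ 0.58  0.1  -0.35 -0.03 -0.99  0.04] max qd [0.28 0.3  0.47 0.58 0.79 1.32] minclear {'upper': 0.25, 'fore': 0.079, 'wr': 0.084, 'fl': 0.136, 'body': 0.039, 'fing': 0.053}
rotvec [ 0.4354 -0.4914 -0.0056] shift mm [-33.49 -64.54 -99.5 ] rows 5 per row [0.0871, -0.0983, -0.0011] [-6.7, -12.91, -19.9]
 end q [ 0.21  0.07 -0.46 -0.9  -0.48  1.09] max qd [1.73 0.31 0.8  3.6  1.77 4.47] minclear {'upper': 0.25, 'fore': 0.205, 'wr': 0.198, 'fl': 0.086, 'body': 0.084, 'fing': 0.074}
```

arm_command:
  targets:
    - [[0.0381, -0.0569, 0.119], [-5.7, 3.2, -1.5], 0.6]
    - [[0.0381, -0.0569, 0.119], [-5.7, 3.2, -1.5], 0.6]
    - [[0.0381, -0.0569, 0.119], [-5.7, 3.2, -1.5], 0.6]
    - [[0.0381, -0.0569, 0.119], [-5.7, 3.2, -1.5], 0.6]
    - [[0.0381, -0.0569, 0.119], [-5.7, 3.2, -1.5], 0.6]
    - [[0.0381, -0.0569, 0.119], [-5.7, 3.2, -1.5], 0.6]
    - [[0.0381, -0.0569, 0.119], [-5.7, 3.2, -1.5], 0.6]
    - [[0.0381, -0.0569, 0.119], [-5.7, 3.2, -1.5], 0.6]

```text
t: 11.75
eef_pos: [0.563, 0.0968, 0.4039]
ee_rot: [2.854, -0.156, -1.786]
force: [-0.7, -0.4, -2.3]
width: 0.0579
```

arm_command:
  targets:
    - [[0.0381, -0.0569, 0.119], [-5.7, 3.2, -1.5], 0.6]
    - [[0.0381, -0.0569, 0.119], [-5.7, 3.2, -1.5], 0.6]
    - [[0.0381, -0.0569, 0.119], [-5.7, 3.2, -1.5], 0.6]
    - [[0.0381, -0.0569, 0.119], [-5.7, 3.2, -1.5], 0.6]
    - [[0.0381, -0.0569, 0.119], [-5.7, 3.2, -1.5], 0.6]
    - [[0.0381, -0.0569, 0.119], [-5.7, 3.2, -1.5], 0.6]
    - [[0.0381, -0.0569, 0.119], [-5.7, 3.2, -1.5], 0.6]
    - [[0, 0, 0], [0, 0, 0], 0.6]

```text
t: 12.55
eef_pos: [0.5223, 0.1186, 0.3936]
ee_rot: [-3.0, 0.026, -0.969]
force: [-0.9, -0.5, -2.2]
width: 0.0581
```

Run:
```python
from press import *
log();facestat('under');p0,T0_,q0=cur()
for L in(.06,.07):
    p,T=pose('under',0,L);w=R.from_matrix(T@T0_.T).as_rotvec()
    delta(p,T,n=14)
    tip=mouth+a*.041;mn=9
    g=np.stack(np.meshgrid(np.linspace(-.029,.029,9),np.linspace(-.0525,.0525,15),[0,.018,.036],indexing='ij'),-1).reshape(-1,3)
    fg=np.stack(np.meshgrid(np.linspace(-.065,.065,9),[-.015,.015],[.005,.03],indexing='ij'),-1).reshape(-1,3)
    for i in range(15):
        Tt=R.from_rotvec(w*i/14).as_matrix()@T0_;pp=p0+(p-p0)*i/14;B=Tt@REL_R.T;o=pp-B@REL_P
        X=o+np.r_[g,fg]@B.T
        for s_ in np.linspace(0,1,5): mn=min(mn,np.linalg.norm(X-(mouth+a*.041*s_),axis=1).min())
    print('min dist to contact axis pts',mn)
```

```text
t 12.55 q [ 0.5779  0.0979 -0.3483 -0.0345 -0.9836  0.0389] p [0.5223 0.1186 0.3936] r [-2.9998  0.0257 -0.9693] F [-0.89 -0.54 -2.18] w 0.0581
under L 118.32 lat ys/up 18.85 -2.82 square deg 37.01 F.a -0.81 F [-0.89 -0.54 -2.18]
rotvec [ 0.4343 -0.4875 -0.0077] shift mm [-36.09 -66.12 -96.4 ] rows 14 per row [0.031, -0.0348, -0.0005] [-2.58, -4.72, -6.89]
 end q [ 0.21  0.06 -0.47 -0.89 -0.48  1.07] max qd [0.7  0.13 0.3  1.32 0.63 1.66] minclear {'upper': 0.25, 'fore': 0.187, 'wr': 0.192, 'fl': 0.088, 'body': 0.084, 'fing': 0.073}
min dist to contact axis pts 0.019000000000000076
rotvec [ 0.4343 -0.4875 -0.0077] shift mm [-42.17 -69.73 -89.33] rows 14 per row [0.031, -0.0348, -0.0005] [-3.01, -4.98, -6.38]
 end q [ 0.21  0.04 -0.47 -0.87 -0.49  1.05] max qd [0.7  0.14 0.3  1.29 0.62 1.63] minclear {'upper': 0.25, 'fore': 0.188, 'wr': 0.193, 'fl': 0.092, 'body': 0.086, 'fing': 0.074}
min dist to contact axis pts 0.02900000000000005
```

Clear. Go to the L=60 mm standoff.

arm_command:
  targets:
    - [[0.031, -0.0348, -0.0005], [-2.6, -4.7, -6.9], 0.6]
    - [[0.031, -0.0348, -0.0005], [-2.6, -4.7, -6.9], 0.6]
    - [[0.031, -0.0348, -0.0005], [-2.6, -4.7, -6.9], 0.6]
    - [[0.031, -0.0348, -0.0005], [-2.6, -4.7, -6.9], 0.6]
    - [[0.031, -0.0348, -0.0005], [-2.6, -4.7, -6.9], 0.6]
    - [[0.031, -0.0348, -0.0005], [-2.6, -4.7, -6.9], 0.6]
    - [[0.031, -0.0348, -0.0005], [-2.6, -4.7, -6.9], 0.6]
    - [[0.031, -0.0348, -0.0005], [-2.6, -4.7, -6.9], 0.6]

```text
t: 13.35
eef_pos: [0.5028, 0.0813, 0.3372]
ee_rot: [-2.633, 0.073, -0.96]
force: [-0.1, 0.8, -3.5]
width: 0.0575
```

arm_command:
  targets:
    - [[0.031, -0.0348, -0.0005], [-2.6, -4.7, -6.9], 0.6]
    - [[0.031, -0.0348, -0.0005], [-2.6, -4.7, -6.9], 0.6]
    - [[0.031, -0.0348, -0.0005], [-2.6, -4.7, -6.9], 0.6]
    - [[0.031, -0.0348, -0.0005], [-2.6, -4.7, -6.9], 0.6]
    - [[0.031, -0.0348, -0.0005], [-2.6, -4.7, -6.9], 0.6]
    - [[0.031, -0.0348, -0.0005], [-2.6, -4.7, -6.9], 0.6]
    - [[0, 0, 0], [0, 0, 0], 0.6]
    - [[0, 0, 0], [0, 0, 0], 0.6]

```text
t: 14.15
eef_pos: [0.488, 0.0527, 0.2961]
ee_rot: [-2.355, 0.102, -0.939]
force: [0.3, 0.3, -2.1]
width: 0.0577
```

Run:
```python
from press import *
log();facestat('under')
p,T=pose('under',0,.045);delta(p,T)
```

```text
t 14.15 q [ 0.2133  0.0665 -0.4654 -0.879  -0.4762  1.0594] p [0.488  0.0527 0.2961] r [-2.3553  0.1016 -0.9392] F [ 0.31  0.26 -2.08] w 0.0577
under L 58.01 lat ys/up -0.96 0.59 square deg 0.34 F.a -1.76 F [ 0.31  0.26 -2.08]
rotvec [ 0.0015 -0.0059  0.0035] shift mm [ 7.31  5.18 -9.5 ] rows 1 per row [0.0015, -0.0059, 0.0035] [7.31, 5.18, -9.5]
 end q [ 0.21  0.09 -0.45 -0.92 -0.47  1.11] max qd [0.08 0.28 0.12 0.39 0.06 0.5 ] minclear {'upper': 0.25, 'fore': 0.288, 'wr': 0.19, 'fl': 0.082, 'body': 0.083, 'fing': 0.073}
```

arm_command:
  targets:
    - [[0.0005, -0.002, 0.001], [2.5, 1.8, -3.2], 0.6]
    - [[0.0005, -0.002, 0.001], [2.4, 1.7, -3.2], 0.6]
    - [[0.0005, -0.002, 0.001], [2.4, 1.7, -3.1], 0.6]
    - [[0, 0, 0], [0, 0, 0], 0.6]
    - [[0, 0, 0], [0, 0, 0], 0.6]
    - [[0, 0, 0], [0, 0, 0], 0.6]

```text
t: 14.75
eef_pos: [0.495, 0.059, 0.2862]
ee_rot: [-2.348, 0.098, -0.932]
force: [-0.2, -1.0, -2.3]
width: 0.058
```

Run:
```python
from press import *
facestat('under')
p,T=pose('under',0,.042);delta(p,T,check=False)
```

```text
under L 44.54 lat ys/up 1.24 -0.19 square deg 0.11 F.a -1.18 F [-0.15 -0.99 -2.31]
rotvec [ 0.0006  0.0024 -0.0026] shift mm [ 2.15 -0.03 -1.74] rows 1 per row [0.0006, 0.0024, -0.0026] [2.15, -0.03, -1.74]
```

arm_command:
  targets:
    - [[0, 0.001, -0.001], [1.0, 0, -0.9], 0.6]
    - [[0, 0.001, -0.001], [1.0, 0, -0.9], 0.6]
    - [[0, 0, 0], [0, 0, 0], 0.6]
    - [[0, 0, 0], [0, 0, 0], 0.6]
    - [[0, 0, 0], [0, 0, 0], 0.6]

```text
t: 15.25
eef_pos: [0.497, 0.0589, 0.2845]
ee_rot: [-2.349, 0.099, -0.935]
force: [0.8, 0.7, -2.6]
width: 0.0577
```

Run:
```python
from press import *
facestat('under')
p,T=pose('under',0,.040);delta(p,T,check=False)
```

```text
under L 42.09 lat ys/up -0.1 0.06 square deg 0.03 F.a -2.54 F [ 0.79  0.67 -2.57]
rotvec [ 0.0005  0.0007 -0.0003] shift mm [ 1.32  0.82 -1.4 ] rows 1 per row [0.0005, 0.0007, -0.0003] [1.32, 0.82, -1.4]
```

arm_command:
  targets:
    - [[0, 0, 0], [0.6, 0.35, -0.7], 0.6]
    - [[0, 0, 0], [0.6, 0.35, -0.7], 0.6]
    - [[0, 0, 0], [0.6, 0.35, -0.7], 0.6]
    - [[0, 0, 0], [0, 0, 0], 0.6]
    - [[0, 0, 0], [0, 0, 0], 0.6]

```text
t: 15.75
eef_pos: [0.4988, 0.06, 0.2824]
ee_rot: [-2.349, 0.099, -0.935]
force: [-1.3, -0.4, -0.6]
width: 0.0574
```

Run:
```python
from press import *
facestat('under')
```

```text
under L 39.12 lat ys/up -0.08 0.05 square deg 0.03 F.a 0.55 F [-1.35 -0.38 -0.57]
```

Contact is felt here too. Push 3 mm more and hold.

arm_command:
  targets:
    - [[0, 0, 0], [0.6, 0.35, -0.7], 0.6]
    - [[0, 0, 0], [0.6, 0.35, -0.7], 0.6]
    - [[0, 0, 0], [0.6, 0.35, -0.7], 0.6]
    - [[0, 0, 0], [0, 0, 0], 0.6]
    - [[0, 0, 0], [0, 0, 0], 0.6]
    - [[0, 0, 0], [0, 0, 0], 0.6]

```text
t: 16.35
eef_pos: [0.5006, 0.061, 0.2804]
ee_rot: [-2.349, 0.099, -0.935]
force: [-4.0, -1.1, 1.2]
width: 0.0578
```

Run:
```python
from press import *
facestat('under')
```

```text
under L 36.26 lat ys/up -0.09 0.03 square deg 0.03 F.a 3.71 F [-4.03 -1.12  1.21]
```

arm_command:
  targets:
    - [[0, 0, 0], [0.3, 0.18, -0.35], 0.6]
    - [[0, 0, 0], [0, 0, 0], 0.6]
    - [[0, 0, 0], [0, 0, 0], 0.6]
    - [[0, 0, 0], [0, 0, 0], 0.6]
    - [[0, 0, 0], [0, 0, 0], 0.6]
    - [[0, 0, 0], [0, 0, 0], 0.6]
    - [[0, 0, 0], [0, 0, 0], 0.6]
    - [[0, 0, 0], [0, 0, 0], 0.6]

```text
t: 17.15
eef_pos: [0.5009, 0.0612, 0.2799]
ee_rot: [-2.349, 0.099, -0.935]
force: [-4.4, -2.2, 2.9]
width: 0.0578
```

Run:
```python
from press import *
facestat('under');snap('s8','scene');facestat('under');snap('w8');facestat('under')
q,d,K,e,Rm=load('s8');cv2.imwrite('pics/s8c.png',cv2.resize(q[130:230,150:270,::-1],None,fx=5,fy=5,interpolation=cv2.INTER_CUBIC))
p,d,K,e,Rm=load('w8');g=p.min(2).astype(float)
for u,v in[(200,192),(310,192)]:
    w=np.clip(g[v-8:v+9,u-8:u+9]-130,0,None);vv,uu=np.mgrid[v-8:v+9,u-8:u+9];print((w*uu).sum()/w.sum(),(w*vv).sum()/w.sum())
```

```text
under L 35.65 lat ys/up -0.08 0.08 square deg 0.03 F.a 5.51 F [-4.4  -2.17  2.9 ]
under L 35.68 lat ys/up -0.09 0.06 square deg 0.03 F.a 5.28 F [-4.9  -2.7   1.87]
under L 35.65 lat ys/up -0.06 0.09 square deg 0.02 F.a 4.45 F [-3.7  -2.79  1.68]
199.23821853961678 191.78236664940445
309.57497634815513 191.76903973509934
```

View pics/s8c.png

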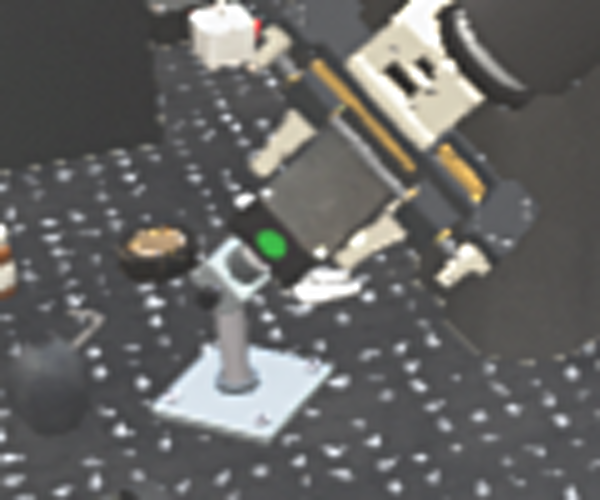

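Underside done: about 7 N, centred, square. Retreat and go back through the tool-down via pose towards the red end.

arm_command:
  targets:
    - [[0, 0, 0], [-3, -1.8, 3.5], 0.6]
    - [[0, 0, 0], [-5, -3, 6], 0.6]
    - [[0, 0, 0], [-7, -4, 8], 0.6]
    - [[0, 0, 0], [0, 0, 0], 0.6]

```text
t: 17.65
eef_pos: [0.4852, 0.052, 0.2987]
ee_rot: [-2.348, 0.098, -0.934]
force: [0.7, 0.4, -2.3]
width: 0.0576
```

Run:
```python
from press import *
facestat('under')
f=cur()
TV=R.from_euler('xyz',[-2.9998,.0257,-.9693]).as_matrix();pv=np.array([.5223,.1186,.3936])
s=delta(pv,TV,n=14)
for ph in(235,240):
    p,T=pose('red',ph,.065);s2=delta(p+[-.03,.01,.09],T,frm=s);delta(p,T,frm=s2)
```

```text
under L 61.82 lat ys/up -0.03 -0.64 square deg 0.12 F.a -2.16 F [ 0.65  0.44 -2.27]
rotvec [-0.434   0.4899  0.0065] shift mm [37.09 66.56 94.86] rows 14 per row [-0.031, 0.035, 0.0005] [2.65, 4.75, 6.78]
 end q [ 0.58  0.1  -0.35 -0.03 -0.98  0.04] max qd [0.71 0.13 0.3  1.32 0.63 1.67] minclear {'upper': 0.25, 'fore': 0.175, 'wr': 0.18, 'fl': 0.092, 'body': 0.086, 'fing': 0.075}
rotvec [0.6921 0.8117 1.2305] shift mm [143.33 -16.01 -15.42] rows 12 per row [0.0577, 0.0676, 0.1025] [11.94, -1.33, -1.29]
 end q [ 0.28  0.7   0.52 -0.56 -2.34  1.42] max qd [0.59 0.53 0.95 1.16 1.19 2.02] minclear {'upper': 0.25, 'fore': 0.09, 'wr': 0.095, 'fl': 0.128, 'body': 0.068, 'fing': 0.101}
rotvec [0. 0. 0.] shift mm [ 30. -10. -90.] rows 3 per row [0.0, 0.0, 0.0] [10.0, -3.33, -30.0]
 end q [ 0.27  0.82  0.52 -0.49 -2.24  1.51] max qd [0.05 0.4  0.06 0.25 0.36 0.36] minclear {'upper': 0.247, 'fore': 0.077, 'wr': 0.082, 'fl': 0.076, 'body': 0.023, 'fing': 0.066}
rotvec [0.6072 0.8419 1.268 ] shift mm [141.82  -2.75  -9.95] rows 12 per row [0.0506, 0.0702, 0.1057] [11.82, -0.23, -0.83]
 end q [ 0.33  0.7   0.51 -0.48 -2.32  1.44] max qd [0.54 0.53 0.95 1.1  1.18 1.99] minclear {'upper': 0.25, 'fore': 0.057, 'wr': 0.062, 'fl': 0.141, 'body': 0.072, 'fing': 0.102}
rotvec [0. 0. 0.] shift mm [ 30. -10. -90.] rows 3 per row [0.0, 0.0, 0.0] [10.0, -3.33, -30.0]
 end q [ 0.31  0.81  0.5  -0.42 -2.22  1.53] max qd [0.06 0.39 0.08 0.23 0.38 0.33] minclear {'upper': 0.248, 'fore': 0.052, 'wr': 0.057, 'fl': 0.09, 'body': 0.029, 'fing': 0.067}
```

arm_command:
  targets:
    - [[-0.031, 0.035, 0.0005], [2.65, 4.75, 6.8], 0.6]
    - [[-0.031, 0.035, 0.0005], [2.65, 4.75, 6.8], 0.6]
    - [[-0.031, 0.035, 0.0005], [2.65, 4.75, 6.8], 0.6]
    - [[-0.031, 0.035, 0.0005], [2.65, 4.75, 6.8], 0.6]
    - [[-0.031, 0.035, 0.0005], [2.65, 4.75, 6.8], 0.6]
    - [[-0.031, 0.035, 0.0005], [2.65, 4.75, 6.8], 0.6]
    - [[-0.031, 0.035, 0.0005], [2.65, 4.75, 6.8], 0.6]
    - [[-0.031, 0.035, 0.0005], [2.65, 4.75, 6.8], 0.6]

```text
t: 18.45
eef_pos: [0.5068, 0.0907, 0.3521]
ee_rot: [-2.724, 0.06, -0.961]
force: [-0.1, 0.6, -3.0]
width: 0.058
```

arm_command:
  targets:
    - [[-0.031, 0.035, 0.0005], [2.65, 4.75, 6.8], 0.6]
    - [[-0.031, 0.035, 0.0005], [2.65, 4.75, 6.8], 0.6]
    - [[-0.031, 0.035, 0.0005], [2.65, 4.75, 6.8], 0.6]
    - [[-0.031, 0.035, 0.0005], [2.65, 4.75, 6.8], 0.6]
    - [[-0.031, 0.035, 0.0005], [2.65, 4.75, 6.8], 0.6]
    - [[-0.031, 0.035, 0.0005], [2.65, 4.75, 6.8], 0.6]
    - [[0, 0, 0], [0, 0, 0], 0.6]

```text
t: 19.15
eef_pos: [0.5237, 0.1197, 0.3933]
ee_rot: [-3.001, 0.026, -0.969]
force: [0.4, -0.6, -1.7]
width: 0.0583
```

Run:
```python
from press import *
log()
p,T=pose('red',236,.065);s2=delta(p+[-.03,.01,.09],T,n=14)
```

```text
t 19.15 q [ 0.5779  0.1012 -0.3449 -0.0354 -0.9846  0.0394] p [0.5237 0.1197 0.3933] r [-3.0006  0.0264 -0.9691] F [ 0.44 -0.61 -1.72] w 0.0583
rotvec [0.6756 0.8169 1.2375] shift mm [141.72 -14.52 -13.95] rows 14 per row [0.0483, 0.0584, 0.0884] [10.12, -1.04, -1.0]
 end q [ 0.29  0.7   0.52 -0.54 -2.34  1.42] max qd [0.5  0.46 0.82 0.99 1.02 1.74] minclear {'upper': 0.25, 'fore': 0.084, 'wr': 0.089, 'fl': 0.13, 'body': 0.068, 'fing': 0.101}
```

arm_command:
  targets:
    - [[0.0483, 0.0584, 0.0884], [10.1, -1, -1], 0.6]
    - [[0.0483, 0.0584, 0.0884], [10.1, -1, -1], 0.6]
    - [[0.0483, 0.0584, 0.0884], [10.1, -1, -1], 0.6]
    - [[0.0483, 0.0584, 0.0884], [10.1, -1, -1], 0.6]
    - [[0.0483, 0.0584, 0.0884], [10.1, -1, -1], 0.6]
    - [[0.0483, 0.0584, 0.0884], [10.1, -1, -1], 0.6]
    - [[0.0483, 0.0584, 0.0884], [10.1, -1, -1], 0.6]

```text
t: 19.85
eef_pos: [0.5942, 0.1116, 0.3854]
ee_rot: [-2.975, 0.549, -0.326]
force: [-0.2, -0.2, -2.8]
width: 0.0574
```

arm_command:
  targets:
    - [[0.0483, 0.0584, 0.0884], [10.1, -1, -1], 0.6]
    - [[0.0483, 0.0584, 0.0884], [10.1, -1, -1], 0.6]
    - [[0.0483, 0.0584, 0.0884], [10.1, -1, -1], 0.6]
    - [[0.0483, 0.0584, 0.0884], [10.1, -1, -1], 0.6]
    - [[0.0483, 0.0584, 0.0884], [10.1, -1, -1], 0.6]
    - [[0.0483, 0.0584, 0.0884], [10.1, -1, -1], 0.6]
    - [[0.0483, 0.0584, 0.0884], [10.1, -1, -1], 0.6]
    - [[0, 0, 0], [0, 0, 0], 0.6]

```text
t: 20.65
eef_pos: [0.6653, 0.1055, 0.3751]
ee_rot: [-2.448, 0.902, 0.666]
force: [0.9, 1.0, -3.8]
width: 0.0579
```

Run:
```python
from press import *
log();facestat('red')
p,T=pose('red',236,.065);s2=delta(p,T,n=4)
```

```text
t 20.65 q [ 0.2906  0.7066  0.514  -0.5422 -2.3319  1.4249] p [0.6653 0.1055 0.3751] r [-2.4476  0.9018  0.6665] F [ 0.89  0.96 -3.79] w 0.0579
red L 140.99 lat ys/up 24.44 -46.04 square deg 0.25 F.a -3.57 F [ 0.89  0.96 -3.79]
rotvec [-0.0002 -0.0044 -0.0007] shift mm [ 30.14 -10.27 -85.79] rows 4 per row [-0.0, -0.0011, -0.0002] [7.53, -2.57, -21.45]
 end q [ 0.28  0.82  0.51 -0.48 -2.23  1.52] max qd [0.04 0.29 0.04 0.19 0.26 0.26] minclear {'upper': 0.247, 'fore': 0.072, 'wr': 0.077, 'fl': 0.079, 'body': 0.025, 'fing': 0.066}
```

arm_command:
  targets:
    - [[0, -0.001, 0], [7.5, -2.5, -21.5], 0.6]
    - [[0, -0.001, 0], [7.5, -2.5, -21.5], 0.6]
    - [[0, -0.001, 0], [7.5, -2.5, -21.5], 0.6]
    - [[0, -0.001, 0], [7.5, -2.5, -21.5], 0.6]
    - [[0, 0, 0], [0, 0, 0], 0.6]
    - [[0, 0, 0], [0, 0, 0], 0.6]
    - [[0, 0, 0], [0, 0, 0], 0.6]

```text
t: 21.35
eef_pos: [0.6946, 0.0949, 0.2935]
ee_rot: [-2.458, 0.895, 0.658]
force: [0.8, 0.6, -1.6]
width: 0.058
```

Run:
```python
from press import *
facestat('red');snap('s9','scene')
p,T=pose('red',236,.046);s2=delta(p,T,n=3)
q,d,K,e,Rm=load('s9');cv2.imwrite('pics/s9c.png',cv2.resize(q[110:220,160:280,::-1],None,fx=5,fy=5,interpolation=cv2.INTER_CUBIC))
```

```text
red L 67.84 lat ys/up -0.27 -2.2 square deg 0.24 F.a -1.88 F [ 0.83  0.57 -1.64]
rotvec [ 0.0006  0.0055 -0.0007] shift mm [ 12.39   7.1  -18.  ] rows 3 per row [0.0002, 0.0018, -0.0002] [4.13, 2.37, -6.0]
 end q [ 0.28  0.85  0.54 -0.48 -2.23  1.51] max qd [0.01 0.12 0.11 0.02 0.   0.01] minclear {'upper': 0.245, 'fore': 0.062, 'wr': 0.067, 'fl': 0.081, 'body': 0.023, 'fing': 0.062}
```

View pics/s9c.png

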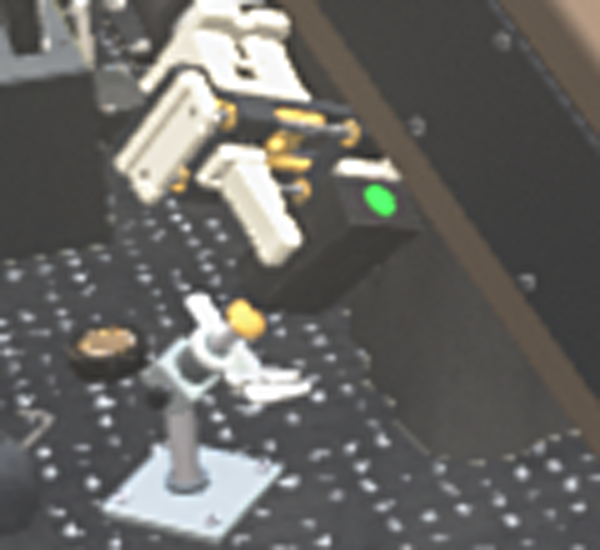

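The red end faces the contact, with the green end outward. Approach.

arm_command:
  targets:
    - [[0, 0.001, 0], [4.1, 2.4, -5.2], 0.6]
    - [[0, 0.001, 0], [4.1, 2.4, -5.2], 0.6]
    - [[0, 0.001, 0], [4.1, 2.3, -5.2], 0.6]
    - [[0, 0, 0], [0, 0, 0], 0.6]
    - [[0, 0, 0], [0, 0, 0], 0.6]
    - [[0, 0, 0], [0, 0, 0], 0.6]

```text
t: 22.0
eef_pos: [0.7067, 0.102, 0.277]
ee_rot: [-2.454, 0.899, 0.662]
force: [0.3, -0.2, -2.8]
width: 0.0576
```

Run:
```python
from press import *
facestat('red')
p,T=pose('red',236,.0425);s2=delta(p,T,check=False,n=3)
```

```text
red L 46.97 lat ys/up -0.16 -0.51 square deg 0.02 F.a -2.12 F [ 0.29 -0.18 -2.84]
rotvec [ 0.001   0.0003 -0.0007] shift mm [ 2.33  1.37 -3.6 ] rows 3 per row [0.0003, 0.0001, -0.0002] [0.78, 0.46, -1.2]
```

arm_command:
  targets:
    - [[0, 0, 0], [0.8, 0.45, -1.2], 0.6]
    - [[0, 0, 0], [0.8, 0.45, -1.2], 0.6]
    - [[0, 0, 0], [0.8, 0.45, -1.1], 0.6]
    - [[0, 0, 0], [0, 0, 0], 0.6]
    - [[0, 0, 0], [0, 0, 0], 0.6]
    - [[0, 0, 0], [0, 0, 0], 0.6]

```text
t: 22.6
eef_pos: [0.7091, 0.1033, 0.2736]
ee_rot: [-2.454, 0.899, 0.661]
force: [0.0, -0.2, -2.3]
width: 0.0574
```

Run:
```python
from press import *
facestat('red')
p,T=pose('red',236,.0395);s2=delta(p,T,check=False,n=3)
```

```text
red L 42.56 lat ys/up -0.19 -0.01 square deg 0.02 F.a -1.59 F [ 0.05 -0.23 -2.32]
rotvec [ 0.0009  0.0004 -0.0005] shift mm [ 1.78  1.1  -2.25] rows 3 per row [0.0003, 0.0001, -0.0002] [0.59, 0.37, -0.75]
```

arm_command:
  targets:
    - [[0, 0, 0], [0.6, 0.37, -0.75], 0.6]
    - [[0, 0, 0], [0.6, 0.37, -0.7], 0.6]
    - [[0, 0, 0], [0.6, 0.37, -0.7], 0.6]
    - [[0, 0, 0], [0, 0, 0], 0.6]
    - [[0, 0, 0], [0, 0, 0], 0.6]

```text
t: 23.1
eef_pos: [0.7109, 0.1045, 0.2713]
ee_rot: [-2.454, 0.899, 0.662]
force: [-0.5, -0.3, -3.0]
width: 0.0576
```

Run:
```python
from press import *
facestat('red')
```

```text
red L 39.46 lat ys/up -0.11 0.1 square deg 0.02 F.a -1.72 F [-0.49 -0.28 -3.  ]
```

arm_command:
  targets:
    - [[0, 0, 0], [0.6, 0.35, -0.7], 0.6]
    - [[0, 0, 0], [0.6, 0.35, -0.7], 0.6]
    - [[0, 0, 0], [0, 0, 0], 0.6]
    - [[0, 0, 0], [0, 0, 0], 0.6]

```text
t: 23.5
eef_pos: [0.7121, 0.1051, 0.2701]
ee_rot: [-2.453, 0.899, 0.662]
force: [-0.6, -0.2, 0.2]
width: 0.058
```

Run:
```python
from press import *
facestat('red')
```

```text
red L 37.79 lat ys/up -0.18 0.0 square deg 0.03 F.a 0.62 F [-0.64 -0.24  0.2 ]
```

arm_command:
  targets:
    - [[0, 0, 0], [0.6, 0.35, -0.7], 0.6]
    - [[0, 0, 0], [0.6, 0.35, -0.7], 0.6]
    - [[0, 0, 0], [0.6, 0.35, -0.7], 0.6]
    - [[0, 0, 0], [0, 0, 0], 0.6]
    - [[0, 0, 0], [0, 0, 0], 0.6]
    - [[0, 0, 0], [0, 0, 0], 0.6]

```text
t: 24.1
eef_pos: [0.7138, 0.1061, 0.2681]
ee_rot: [-2.453, 0.899, 0.662]
force: [-2.7, -2.3, 3.4]
width: 0.0579
```

Run:
```python
from press import *
facestat('red')
```

```text
red L 34.88 lat ys/up -0.2 0.0 square deg 0.02 F.a 4.84 F [-2.7  -2.25  3.37]
```

arm_command:
  targets:
    - [[0, 0, 0], [0.3, 0.18, -0.35], 0.6]
    - [[0, 0, 0], [0, 0, 0], 0.6]
    - [[0, 0, 0], [0, 0, 0], 0.6]
    - [[0, 0, 0], [0, 0, 0], 0.6]
    - [[0, 0, 0], [0, 0, 0], 0.6]
    - [[0, 0, 0], [0, 0, 0], 0.6]
    - [[0, 0, 0], [0, 0, 0], 0.6]
    - [[0, 0, 0], [0, 0, 0], 0.6]

```text
t: 24.9
eef_pos: [0.7142, 0.1064, 0.2676]
ee_rot: [-2.454, 0.899, 0.661]
force: [-4.3, -2.3, 3.8]
width: 0.0578
```

Run:
```python
from press import *
facestat('red');snap('w9');facestat('red');snap('s10','scene');facestat('red')
p,d,K,e,Rm=load('w9');g=p.min(2).astype(float)
for u,v in[(200,192),(310,192)]:
    w=np.clip(g[v-8:v+9,u-8:u+9]-130,0,None);vv,uu=np.mgrid[v-8:v+9,u-8:u+9];print((w*uu).sum()/w.sum(),(w*vv).sum()/w.sum())
q,d,K,e,Rm=load('s10');cv2.imwrite('pics/s10c.png',cv2.resize(q[110:220,160:280,::-1],None,fx=5,fy=5,interpolation=cv2.INTER_CUBIC))
```

```text
red L 34.12 lat ys/up -0.18 0.03 square deg 0.02 F.a 6.11 F [-4.29 -2.31  3.77]
red L 34.12 lat ys/up -0.17 0.03 square deg 0.02 F.a 4.92 F [-2.82 -2.04  3.5 ]
red L 34.11 lat ys/up -0.2 0.05 square deg 0.02 F.a 5.13 F [-3.64 -2.04  3.08]
199.65824792581748 192.29904831625183
309.8639088729017 192.1745803357314
```

View pics/s10c.png

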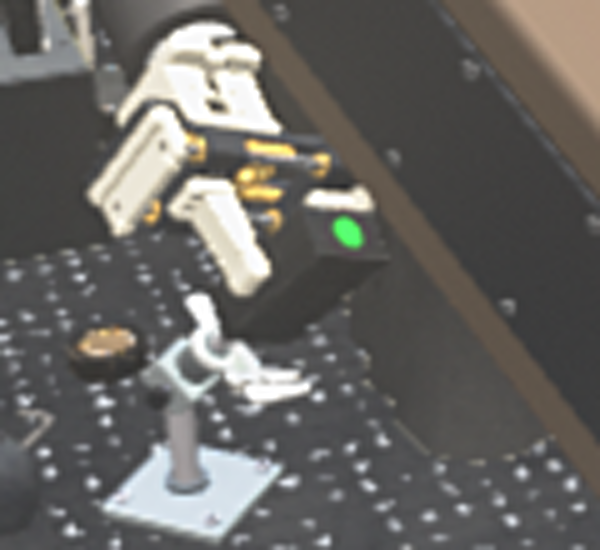

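All three faces are pressed. Retreat, then plan the placing.

arm_command:
  targets:
    - [[0, 0, 0], [-3, -1.8, 3.5], 0.6]
    - [[0, 0, 0], [-6, -3.6, 7], 0.6]
    - [[0, 0, 0], [-12, -7.2, 14], 0.6]
    - [[0, 0, 0], [-18, -10.8, 21], 0.6]
    - [[0, 0, 0], [-15, 0, 35], 0.6]
    - [[0, 0, 0], [-15, 3, 35], 0.6]
    - [[0, 0, 0], [0, 0, 0], 0.6]

```text
t: 25.7
eef_pos: [0.6444, 0.086, 0.3898]
ee_rot: [-2.462, 0.888, 0.655]
force: [0.7, -0.3, -1.9]
width: 0.0577
```

Run:
```python
from press import *
log();f=cur()
def place(x,y,yaw,z): 
    B=R.from_euler('z',yaw,degrees=True).as_matrix();return np.array([x,y,z])+B@REL_P,B@REL_R
for yw in(-96,84):
    print('YAW',yw)
    p,T=place(.44,.04,yw+ (60 if yw<0 else 30),.20);s=delta(p,T,frm=f)
    p,T=place(.399,-.291,yw,.16);s2=delta(p,T,frm=s)
    p,T=place(.399,-.291,yw,.004);delta(p,T,frm=s2)
```

```text
t 25.7 q [ 0.2786  0.6566  0.4498 -0.5135 -2.3115  1.4587] p [0.6444 0.086  0.3898] r [-2.4619  0.8883  0.6552] F [ 0.71 -0.34 -1.94] w 0.0577
YAW -96
rotvec [-1.1956 -0.1196 -2.2583] shift mm [-217.36  -64.11   -6.43] rows 18 per row [-0.0664, -0.0066, -0.1255] [-12.08, -3.56, -0.36]
 end q [ 0.48 -0.08 -0.54 -0.07 -0.99 -1.08] max qd [0.54 0.45 0.7  0.99 0.88 2.2 ] minclear {'upper': 0.25, 'fore': 0.124, 'wr': 0.129, 'fl': 0.109, 'body': 0.055, 'fing': 0.09}
rotvec [-0.     -0.     -1.0472] shift mm [ -50.21 -310.68  -40.  ] rows 8 per row [-0.0, -0.0, -0.1309] [-6.28, -38.84, -5.0]
 end q [-0.25  0.04 -0.54 -0.02 -0.85 -1.41] max qd [0.97 0.35 0.24 0.07 0.18 0.53] minclear {'upper': 0.25, 'fore': 0.252, 'wr': 0.126, 'fl': 0.11, 'body': 0.049, 'fing': 0.043}
rotvec [0. 0. 0.] shift mm [   0.    0. -156.] rows 4 per row [0.0, 0.0, 0.0] [0.0, 0.0, -39.0]
 end q [-0.25  0.27 -0.72 -0.04 -0.44 -1.39] max qd [0.   0.7  0.53 0.08 1.05 0.09] minclear {'upper': 0.25, 'fore': 0.137, 'wr': 0.126, 'fl': 0.083, 'body': 0.047, 'fing': 0.004}
YAW 84
rotvec [-0.1507 -0.9216  0.1225] shift mm [-184.05  -36.77   -6.43] rows 7 per row [-0.0215, -0.1317, 0.0175] [-26.29, -5.25, -0.92]
 end q [ 0.53  0.07 -0.41 -0.02 -1.23  1.47] max qd [0.53 0.91 1.28 0.99 1.62 0.72] minclear {'upper': 0.25, 'fore': 0.106, 'wr': 0.111, 'fl': 0.114, 'body': 0.038, 'fing': 0.077}
rotvec [-0.      0.     -0.5236] shift mm [ -39.12 -342.39  -40.  ] rows 8 per row [-0.0, 0.0, -0.0654] [-4.89, -42.8, -5.0]
 end q [-0.22  0.19 -0.39  0.02 -1.14  1.68] max qd [0.98 0.36 0.3  0.05 0.14 0.3 ] minclear {'upper': 0.25, 'fore': 0.207, 'wr': 0.118, 'fl': 0.073, 'body': 0.054, 'fing': 0.049}
rotvec [0. 0. 0.] shift mm [   0.    0. -156.] rows 4 per row [0.0, 0.0, 0.0] [0.0, 0.0, -39.0]
 end q [-0.22  0.38 -0.55  0.02 -0.77  1.67] max qd [0.   0.58 0.49 0.02 0.92 0.02] minclear {'upper': 0.25, 'fore': 0.069, 'wr': 0.069, 'fl': 0.033, 'body': 0.03, 'fing': 0.004}
```

arm_command:
  targets:
    - [[-0.0543, -0.0054, -0.1027], [-9.9, -2.9, -0.3], 0.6]
    - [[-0.0543, -0.0054, -0.1027], [-9.9, -2.9, -0.3], 0.6]
    - [[-0.0543, -0.0054, -0.1027], [-9.9, -2.9, -0.3], 0.6]
    - [[-0.0543, -0.0054, -0.1027], [-9.9, -2.9, -0.3], 0.6]
    - [[-0.0543, -0.0054, -0.1027], [-9.9, -2.9, -0.3], 0.6]
    - [[-0.0543, -0.0054, -0.1027], [-9.9, -2.9, -0.3], 0.6]
    - [[-0.0543, -0.0054, -0.1027], [-9.9, -2.9, -0.3], 0.6]
    - [[-0.0543, -0.0054, -0.1027], [-9.9, -2.9, -0.3], 0.6]

```text
t: 26.5
eef_pos: [0.5657, 0.0625, 0.3801]
ee_rot: [-3.119, 0.846, -0.696]
force: [0.4, -0.1, -1.2]
width: 0.0576
```

arm_command:
  targets:
    - [[-0.0543, -0.0054, -0.1027], [-9.9, -2.9, -0.3], 0.6]
    - [[-0.0543, -0.0054, -0.1027], [-9.9, -2.9, -0.3], 0.6]
    - [[-0.0543, -0.0054, -0.1027], [-9.9, -2.9, -0.3], 0.6]
    - [[-0.0543, -0.0054, -0.1027], [-9.9, -2.9, -0.3], 0.6]
    - [[-0.0543, -0.0054, -0.1027], [-9.9, -2.9, -0.3], 0.6]
    - [[-0.0543, -0.0054, -0.1027], [-9.9, -2.9, -0.3], 0.6]
    - [[-0.0543, -0.0054, -0.1027], [-9.9, -2.9, -0.3], 0.6]
    - [[-0.0543, -0.0054, -0.1027], [-9.9, -2.9, -0.3], 0.6]

```text
t: 27.3
eef_pos: [0.4863, 0.0392, 0.378]
ee_rot: [3.004, 0.442, -1.629]
force: [-1.5, 0.7, -2.7]
width: 0.058
```

arm_command:
  targets:
    - [[-0.0543, -0.0054, -0.1027], [-9.9, -2.9, -0.3], 0.6]
    - [[-0.0543, -0.0054, -0.1027], [-9.9, -2.9, -0.3], 0.6]
    - [[-0.0543, -0.0054, -0.1027], [-9.9, -2.9, -0.3], 0.6]
    - [[-0.0543, -0.0054, -0.1027], [-9.9, -2.9, -0.3], 0.6]
    - [[-0.0543, -0.0054, -0.1027], [-9.9, -2.9, -0.3], 0.6]
    - [[-0.0543, -0.0054, -0.1027], [-9.9, -2.9, -0.3], 0.6]
    - [[0, 0, 0], [0, 0, 0], 0.6]

```text
t: 28.0
eef_pos: [0.4255, 0.0219, 0.376]
ee_rot: [-3.136, 0.152, -2.204]
force: [-0.1, -0.0, -3.0]
width: 0.0579
```

```bash
cat >> press.py <<'E'
def place(x,y,yaw,z):
    B=R.from_euler('z',yaw,degrees=True).as_matrix();return np.array([x,y,z])+B@REL_P,B@REL_R
E
python3 - <<'E'
from press import *
log()
p,T=place(.395,-.291,-96,.15);delta(p,T,n=9)
E
```

```text
t 28.0 q [ 0.4852 -0.0777 -0.5532 -0.0747 -0.9576 -1.0805] p [0.4255 0.0219 0.376 ] r [-3.1361  0.1516 -2.2045] F [-0.15 -0.02 -3.02] w 0.0579
rotvec [-9.0000e-04  1.2000e-02 -1.0412e+00] shift mm [ -52.66 -310.7   -42.56] rows 9 per row [-0.0001, 0.0013, -0.1157] [-5.85, -34.52, -4.73]
 end q [-0.25  0.04 -0.56 -0.03 -0.82 -1.41] max qd [0.86 0.32 0.22 0.07 0.15 0.47] minclear {'upper': 0.25, 'fore': 0.246, 'wr': 0.126, 'fl': 0.11, 'body': 0.051, 'fing': 0.044}
```

arm_command:
  targets:
    - [[0, 0.0013, -0.1157], [-5.9, -34.5, -4.7], 0.6]
    - [[0, 0.0013, -0.1157], [-5.9, -34.5, -4.7], 0.6]
    - [[0, 0.0013, -0.1157], [-5.9, -34.5, -4.7], 0.6]
    - [[0, 0.0013, -0.1157], [-5.9, -34.5, -4.7], 0.6]
    - [[0, 0.0013, -0.1157], [-5.9, -34.5, -4.7], 0.6]
    - [[0, 0.0013, -0.1157], [-5.9, -34.5, -4.7], 0.6]
    - [[0, 0.0013, -0.1157], [-5.9, -34.5, -4.7], 0.6]
    - [[0, 0.0013, -0.1157], [-5.9, -34.5, -4.7], 0.6]

```text
t: 28.8
eef_pos: [0.38, -0.2554, 0.3386]
ee_rot: [3.141, 0.145, -3.132]
force: [0.4, 0.3, -1.9]
width: 0.0582
```

arm_command:
  targets:
    - [[0, 0.0013, -0.1157], [-5.9, -34.5, -4.7], 0.6]
    - [[0, 0, 0], [0, 0, 0], 0.6]
    - [[0, 0, 0], [0, 0, 0], 0.6]

```text
t: 29.1
eef_pos: [0.3741, -0.2891, 0.3335]
ee_rot: [3.141, 0.142, 3.038]
force: [-0.2, -0.4, -3.0]
width: 0.0578
```

Run:
```python
from press import *
log();snap('w11');snap('t11','top')
o,B=boxnow();print(o,np.degrees(np.arctan2(-B[0,1],B[1,1])),B[:,2])
```

```text
t 29.1 q [-0.2504  0.0466 -0.5584 -0.0292 -0.8259 -1.4056] p [ 0.3741 -0.2891  0.3335] r [3.1408 0.1417 3.0381] F [-0.17 -0.38 -3.  ] w 0.0578
[ 0.3969699  -0.28991999  0.15063585] -95.82541153778669 [-0.00183576 -0.00179124  0.99999671]
```

View pics/w11.png

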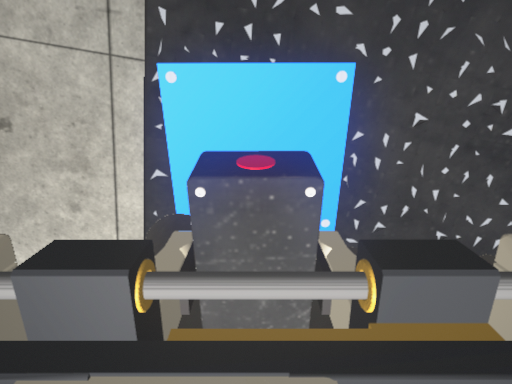

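View pics/t11.png

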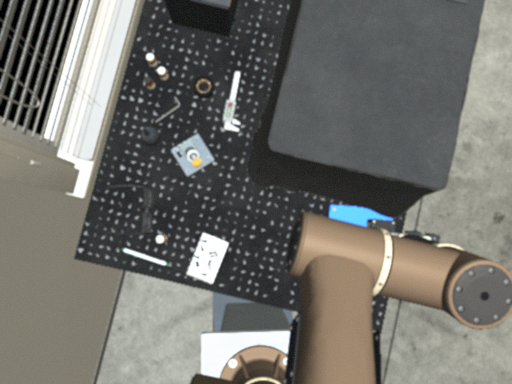

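The wrist view shows the mat's near corners at (158,64) and (355,63), and its pins at (171,77), (342,76) and (325,223). The midpoint of the diagonal pins gives its centre.

Run:
```python
from press import *
p,d,K,e,Rm=load('w11');g=p.min(2).astype(float)
uv=[]
for u,v in [(171,77),(342,76),(325,223)]:
    w=np.clip(g[v-6:v+7,u-6:u+7]-130,0,None);vv,uu=np.mgrid[v-6:v+7,u-6:u+7];uv.append([(w*uu).sum()/w.sum(),(w*vv).sum()/w.sum()])
uv=np.array(uv+[[158,64],[355,63]]);r=np.c_[(uv-[K[0,2],K[1,2]])/K[0,0],np.ones(5)]@Rm.T
X=e+r*((.0035-e[2])/r[:,2])[:,None];print(uv.round(1).tolist(),X.round(4).tolist())
print('centre by pins',(X[0]+X[2])/2,np.linalg.norm(X[0]-X[1]),np.linalg.norm(X[2]-X[1]))
ed=X[4]-X[3];print(np.linalg.norm(ed));n=np.array([ed[1],-ed[0],0]);n/=np.linalg.norm(n);n*=np.sign(n[0]);print('centre by edge',(X[3]+X[4])/2+.09*n,'yaw',np.degrees(np.arctan2(n[1],n[0])))
c_=(X[0]+X[2])/2
pp,T=place(c_[0],c_[1],-96,.012);delta(pp,T,n=5)
```

```text
[[170.5, 76.7], [341.2, 76.1], [324.9, 222.8], [158.0, 64.0], [355.0, 63.0]] [[0.3134, -0.3618, 0.0035], [0.3293, -0.2062, 0.0035], [0.4849, -0.2221, 0.0035], [0.3017, -0.3706, 0.0035], [0.3195, -0.194, 0.0035]]
centre by pins [ 0.3991711  -0.29194531  0.0035    ] 0.15639916482451133 0.156370265258289
0.17753033918554512
centre by edge [ 0.40015556 -0.29130088  0.0035    ] yaw -5.739732352743413
rotvec [-0.0018  0.0018 -0.003 ] shift mm [   2.54   -1.63 -138.6 ] rows 5 per row [-0.0004, 0.0004, -0.0006] [0.51, -0.33, -27.72]
 end q [-0.25  0.26 -0.71 -0.04 -0.46 -1.39] max qd [0.   0.51 0.36 0.04 0.75 0.05] minclear {'upper': 0.25, 'fore': 0.141, 'wr': 0.125, 'fl': 0.084, 'body': 0.048, 'fing': 0.007}
```

Mat centre is (0.399, -0.292), yaw -5.7°. Descend to about 9 mm above the mat.

arm_command:
  targets:
    - [[-0.0004, 0.0004, -0.0006], [0.5, -0.35, -33], 0.6]
    - [[-0.0004, 0.0004, -0.0006], [0.5, -0.35, -33], 0.6]
    - [[-0.0004, 0.0004, -0.0006], [0.5, -0.35, -32], 0.6]
    - [[-0.0004, 0.0004, -0.0006], [0.5, -0.35, -25], 0.6]
    - [[0, 0, 0], [0.5, -0.35, -15], 0.6]
    - [[0, 0, 0], [0, 0, 0], 0.6]
    - [[0, 0, 0], [0, 0, 0], 0.6]
    - [[0, 0, 0], [0, 0, 0], 0.6]

```text
t: 30.0
eef_pos: [0.3776, -0.2899, 0.1973]
ee_rot: [-3.139, 0.143, 3.037]
force: [0.4, -0.0, -3.0]
width: 0.0579
```

Run:
```python
from press import *
log();o,B=boxnow();print(o,np.degrees(np.arctan2(-B[0,1],B[1,1])),B[:,2])
pp,T=place(.399,-.292,-96,.006);delta(pp,T,n=3)
```

```text
t 30.0 q [-0.2486  0.2551 -0.7107 -0.0404 -0.4635 -1.3919] p [ 0.3776 -0.2899  0.1973] r [-3.1391  0.143   3.0372] F [ 0.36 -0.01 -3.02] w 0.0579
[ 0.40020663 -0.29224759  0.01396391] -95.987867550964 [-0.00206255  0.00106538  0.99999731]
rotvec [ 0.0011  0.0021 -0.0002] shift mm [-0.83  0.06 -7.92] rows 3 per row [0.0004, 0.0007, -0.0001] [-0.28, 0.02, -2.64]
 end q [-0.25  0.27 -0.72 -0.04 -0.44 -1.39] max qd [0.   0.05 0.02 0.01 0.06 0.01] minclear {'upper': 0.25, 'fore': 0.138, 'wr': 0.125, 'fl': 0.083, 'body': 0.047, 'fing': 0.003}
```

arm_command:
  targets:
    - [[0.0004, 0.0007, 0], [-0.3, 0, -2.6], 0.6]
    - [[0.0004, 0.0007, 0], [-0.3, 0, -2.6], 0.6]
    - [[0.0004, 0.0007, 0], [-0.3, 0, -2.2], 0.6]
    - [[0, 0, 0], [0, 0, 0], 0.6]
    - [[0, 0, 0], [0, 0, 0], 0.6]
    - [[0, 0, 0], [0, 0, 0], 0.6]

```text
t: 30.6
eef_pos: [0.3759, -0.2901, 0.1887]
ee_rot: [-3.141, 0.139, 3.035]
force: [0.2, 0.0, -2.2]
width: 0.0576
```

Run:
```python
from press import *
log();o,B=boxnow();print(o,np.degrees(np.arctan2(-B[0,1],B[1,1])),B[:,2])
```

```text
t 30.6 q [-0.2505  0.2705 -0.7178 -0.0437 -0.4456 -1.3883] p [ 0.3759 -0.2901  0.1887] r [-3.1405  0.1385  3.0355] F [ 0.24  0.02 -2.21] w 0.0576
[ 0.39773005 -0.2921858   0.005288  ] -96.07613889882154 [ 2.20841789e-03 -7.78491313e-04  9.99997258e-01]
```

arm_command:
  targets:
    - [[0, -0.002, 0], [1.0, 0, -0.7], 0.6]
    - [[0, 0, 0], [0.3, 0, -0.7], 0.6]
    - [[0, 0, 0], [0, 0, 0], 0.6]
    - [[0, 0, 0], [0, 0, 0], 0.6]
    - [[0, 0, 0], [0, 0, 0], 0.6]

```text
t: 31.1
eef_pos: [0.3772, -0.2901, 0.1873]
ee_rot: [-3.141, 0.14, 3.035]
force: [0.0, -0.1, -1.6]
width: 0.0576
```

Run:
```python
from press import *
log();o,B=boxnow();print(o,np.degrees(np.arctan2(-B[0,1],B[1,1])),B[:,2])
```

```text
t 31.1 q [-0.2499  0.2742 -0.7171 -0.0452 -0.4408 -1.3875] p [ 0.3772 -0.2901  0.1873] r [-3.1408  0.1405  3.0355] F [ 0.01 -0.14 -1.6 ] w 0.0576
[ 0.39934509 -0.29211534  0.00389802] -96.07258772348612 [ 2.63331548e-04 -8.19365691e-04  9.99999630e-01]
```

arm_command:
  targets:
    - [[0, 0, 0], [0, 0, -0.5], 0.6]
    - [[0, 0, 0], [0, 0, -0.5], 0.6]
    - [[0, 0, 0], [0, 0, 0], 0.6]
    - [[0, 0, 0], [0, 0, 0], 0.6]
    - [[0, 0, 0], [0, 0, 0], 0.6]

```text
t: 31.6
eef_pos: [0.3772, -0.2901, 0.1865]
ee_rot: [-3.141, 0.141, 3.035]
force: [-1.2, 0.8, 2.1]
width: 0.0578
```

Run:
```python
from press import *
log();o,B=boxnow();print(o,B[:,2])
```

```text
t 31.6 q [-0.2499  0.2758 -0.7179 -0.0454 -0.4382 -1.3873] p [ 0.3772 -0.2901  0.1865] r [-3.1408  0.1407  3.0355] F [-1.2   0.79  2.09] w 0.0578
[ 0.39939826 -0.29213076  0.00304825] [ 5.62696404e-05 -7.71922750e-04  9.99999700e-01]
```

The box is resting on the mat (z = 3.0 mm, about 4 N felt). Open, then back straight off along the tool axis.

arm_command:
  targets:
    - [[0, 0, 0], [0, 0, 0], 0.35]
    - [[0, 0, 0], [0, 0, 0], 0.2]
    - [[0, 0, 0], [0, 0, 0], 0]
    - [[0, 0, 0], [0, 0, 0], 0]
    - [[0, 0, 0], [0, 0, 0], 0]
    - [[0, 0, 0], [0, 0, 0], 0]
    - [[0, 0, 0], [0, 0, 0], 0]

```text
t: 32.3
eef_pos: [0.3772, -0.2901, 0.1863]
ee_rot: [-3.141, 0.141, 3.035]
force: [-0.3, 0.1, 0.6]
width: 0.0877
```

Run:
```python
from press import *
log();print(cur()[1][:,2])
```

```text
t 32.3 q [-0.2499  0.2761 -0.7179 -0.0454 -0.438  -1.3872] p [ 0.3772 -0.2901  0.1863] r [-3.1408  0.1405  3.0355] F [-0.28  0.13  0.62] w 0.0877
[ 0.13918785 -0.01564699 -0.99014237]
```

arm_command:
  targets:
    - [[0, 0, 0], [-1.4, 0.2, 10], 0]
    - [[0, 0, 0], [-2.8, 0.3, 20], 0]
    - [[0, 0, 0], [-4.2, 0.5, 30], 0]
    - [[0, 0, 0], [-5.6, 0.6, 40], 0]
    - [[0, 0, 0], [-5.6, 0.6, 40], 0]
    - [[0, 0, 0], [0, 0, 30], 0]
    - [[0, 0, 0], [0, 0, 0], 0]
    - [[0, 0, 0], [0, 0, 0], 0]

```text
t: 33.1
eef_pos: [0.3573, -0.2877, 0.3576]
ee_rot: [-3.141, 0.143, 3.035]
force: [-0.6, -0.1, -0.6]
width: 0.0878
```

Run:
```python
from press import *
log();snap('w12');snap('t12','top')
```

```text
t 33.1 q [-0.2565 -0.0055 -0.5512 -0.0263 -0.8835 -1.4053] p [ 0.3573 -0.2877  0.3576] r [-3.1405  0.1432  3.0354] F [-0.61 -0.11 -0.57] w 0.0878
```

View pics/w12.png

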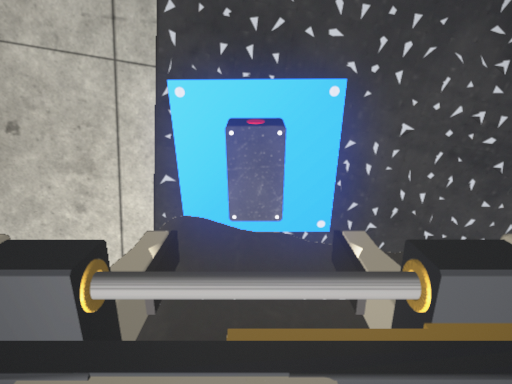

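View pics/t12.png

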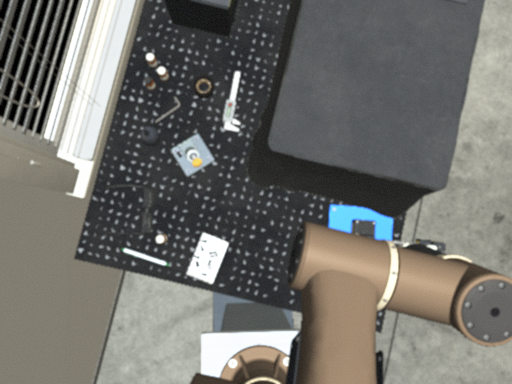

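The box sits flat on the mat, with its lid screws at (231,133), (280,133), (235,217) and (277,217) in the wrist view. The tray, vial and goggles are at the same pixels as at the start. One last check of the centring, then hand in.

Run:
```python
from press import *
from station import job_done
p,d,K,e,Rm=load('w12');g=p.min(2).astype(float)
def w3(uvs,z):
    uv=[]
    for u,v in uvs:
        w=np.clip(g[v-5:v+6,u-5:u+6]-120,0,None);vv,uu=np.mgrid[v-5:v+6,u-5:u+6];uv.append([(w*uu).sum()/w.sum(),(w*vv).sum()/w.sum()])
    r=np.c_[(np.array(uv)-[K[0,2],K[1,2]])/K[0,0],np.ones(len(uv))]@Rm.T
    return e+r*((z-e[2])/r[:,2])[:,None]
b=w3([(231,133),(280,133),(277,217),(235,217)],.0395);m=w3([(180,92),(334,91),(321,224)],.0035)
print('box',b.mean(0).round(4),'mat',((m[0]+m[2])/2).round(4))
a0=cv2.cvtColor(load('top0')[0],cv2.COLOR_RGB2GRAY);a1=cv2.cvtColor(load('t12')[0],cv2.COLOR_RGB2GRAY)
dd=cv2.absdiff(a0,a1);print('changed px left part',int((dd[:,80:240][40:290]>40).sum()))
job_done();print(get_state()['t'])
```

```text
box [ 0.3994 -0.2939  0.0395] mat [ 0.3988 -0.292   0.0035]
changed px left part 0
the job is handed in; nothing more can be done
the job is handed in; nothing more can be done
```

The box's three faces were pressed onto the contact in the order asked, and the box now sits underside down in the middle of the blue mat. The job was handed in at about 33 s of robot time.

| Face | Contact felt at, from the tube mouth | Push | Held | Off centre | Off square |
|---|---|---|---|---|---|
| Green end | 39.5 mm | about 7 N | over 1 s | 0.2 mm | under 0.1° |
| Underside | 39.5 mm | about 7 N | over 1 s | 0.1 mm | under 0.1° |
| Red end | 38.4 mm | about 7 N | over 1 s | 0.2 mm | under 0.1° |

- **How these were measured:** the off-centre and off-square figures come from the arm's pose and the camera-measured stand, so they carry the cameras' roughly 2 mm accuracy. The 1 mm difference at the red end fits a grip error of about 0.6 mm along the box.
- **Grip:** I held the box with the tool tilted 8° along its length, because a straight-down grip put the underside press at a joint limit. The wrist pictures showed no slip.
- **Placing:** I lowered the box until it touched, then let go. In the last wrist picture its centre is about 2 mm from the mat's centre, and the gripper is clear of it.
- **Other things:** the last top view shows no change around the stand, tray, vial and goggles.
- **Camera disagreement:** early on, the scene camera read about 5 mm off from the other two in x. I relied on the wrist camera and the top camera, which agreed.

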